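# Slide the battery into its charging bay

## Task

Push the tall, heavy blue battery pack across the bench into the grey charging bay until it is fully home and square against the bay's back stop, pushing low near its base so that it slides upright: it must not tip, and it must not be lifted. Then press the green button on the charger fully down with a fingertip to start the charge, and let go. Leave the other things on the bench where they are.

Things in the scene. Friction and masses are not known exactly. Their poses are not given: they have to be found in the camera images.
- battery: Loose tall battery pack, blue case, black lid, raised black carry handle; 70 mm (its x) x 90 mm (its y) x 140 mm tall, 160 with the handle; 0.65 to 0.95 kg, evenly spread. Stands on the bench to the left of the bay, before its mouth, off the bay's middle line and turned a little. Origin: centre of the underside; z up; x points to its back (brass contacts), which enters the bay first.
- battery_push (a point): Point on the battery's flat -x face (white panel), the face to push on: its middle, 18 mm above the bench. Rubber sole, friction 0.7 to 0.95: pushed above about 60 mm it tips; at 10 to 25 mm it slides. An upright gripper's wide housing would meet the case higher up, so lean it back (to the left) 35 to 40 degrees, only fingertips touching. Two fingertips apart on the face stop it turning.
- bay: Fixed grey charging bay, open to the robot's left, no floor (the battery slides on the bench). Origin: on the bench where the centre of the battery's underside is when home; x points into the bay (to the robot's right), y away from the robot, z up. Home is x = y = 0, battery x along bay x. Back stop: 124 mm wide, 80 high, front face at x = +35 mm. On the far side is the charger box, 50 mm high, x -43 to +57, y +62 to +150 mm.
- bay_mouth (a point): Middle of the bay's mouth on the bench, 30 mm in front of the bay's origin (x = -30 mm). Two side guides, 25 mm high, inner faces at y = +-52 mm (7 mm clear each side of the battery), run straight from x = -9 to +38 mm and flare outwards from -9 to -30 mm, outer ends at y = +-71 mm. The home battery's front face, at x = -35 mm, stands clear of them.
- charge_button_top (a point): Centre of the top of the green push button, 28 mm across, on top of the charger housing, at x = +5, y = +118 mm of the bay. It is pressed straight down and springs back.
- charge_button (a joint): Travel of the green button: 0 up, 0.006 m fully down (about 4 N); pressed counts from 0.0045 m.
- alcohol_pump: Bystander, to be left alone: white solvent bottle with a dished pump top, 62 mm across, 123 mm tall. Origin: centre of its underside.
- tip_cleaner: Bystander, to be left alone: black round tip-cleaner tin, 58 mm across, 37 mm tall. Origin: centre of its underside.
- small_motor: Bystander, to be left alone: small geared motor on a brass plate, 82x41x26 mm. Origin: centre of its underside.
- relay_cube: Bystander, to be left alone: small white block-shaped relay, 22x28x38 mm. Origin: centre of its underside.
- multimeter: Bystander, to be left alone: red hand multimeter lying on its back, 138x66x39 mm. Origin: centre of its underside.
- control_board: Bystander, to be left alone: small green circuit board with parts on it, 70x55x20 mm. Origin: centre of its underside.

How it is judged:
By the outcome, as a careful person would: the job done as asked, in the order asked, and still so for the second after the job is handed in, with the robot touching nothing.
It also fails if it takes over 51 s, if anything falls off the work surface, if the arm or the gripper's body presses on something with over 40 N, if the wrist force passes 120 N, or if a joint passes its speed limit or range.

## Robot

A 6-joint arm with a two-finger parallel gripper is mounted at the origin on a cart in front of the work surface, level with it; the furniture and walls round the work are solid. World frame = base frame: x ahead of the robot, y to its left, z up, the work surface at z = 0. Lengths are in m, angles in rad, forces in N, time in s.
With the tool pointing down it reaches from about 0.35 to 0.85 m from the base axis. Payload 8.1 kg.
Tool frame: the origin (TCP) lies between the finger pads; the fingertips stand 11 mm ahead of it and the grasp point (between the pads) lies 8 mm behind it (tcp_to_tips is the distance from the TCP to the fingertips, in m); z points along the fingers, y is the direction in which the jaws open and shut (so a half turn about z gives the same grasp; the last joint's range is limited). The gripper opens to 85 mm and grips with 20 to 120 N. Pads are 22 mm wide; open, the fingers measure 114 mm over their backs; the gripper's body (76 mm by 85 mm) begins 54 mm behind the grasp point. The pads swing forward as they close: fully open they stand 13 mm farther back than shut.
Start: joints at [1.079, 0.13, 1.488, -0, 1.523, -0.085], TCP at [0.237, 0.551, 0.242] pointing down, gripper open.
Joint ranges: [-2.96, 2.96], [-0.89, 2.26], [0.02, 2.5], [-1.34, 4.48], [0, 2.73], [-2.66, 2.66]. Speed limits (rad/s): [2.39, 2.39, 2.79, 3.14, 3.14, 3.14].

## Interface

Orientations are given as [roll, pitch, yaw] about the fixed x, y, z axes, in that order (R = Rz(yaw) Ry(pitch) Rx(roll)).
In Python, from plant import * gives the robot as it stands.
- The arm moves only by the tool carry_out, never from a script. Its argument "motion" is a list of rows, each a list of 3 entries, a list of its own where there are three numbers: the shift along the tool's x, y, z in mm, then the turn, a rotation vector about the tool's x, y, z in rad, then the opening, from 0 (shut) to 1 (fully open). In form: [[[x, y, z], [rx, ry, rz], hand], ...]. A call has 1 to 20 rows; each row shifts and turns the commanded pose from where the row before left it, along the tool's axes as they then stand; what a row does not reach is not made up. A row lasts 1/12 s, in which the tool goes at most 41.7 mm and 7.16 degrees, less where a joint would pass 70% of its speed; a pose out of reach is approached as far as the arm can. A call is refused whole if a number of a shift passes 41.7 or a number of a turn 0.125, either way. A call with a gripper value outside its range is refused whole. The fingers move at their own pace and stop on an object; "newtons" is the grip in N (left out, the last holds). Time passes only in rows, so rows that do not move let the fingers close. It gives the time, the measured TCP pose, the force and the opening at its end, in the units of the state.
- sense(): the state, without advancing time (a new reading comes with each control period).
- snapshot(name): name is "side" or "top"; returns a dict with "image" (400x640x3 uint8, red, green, blue), "fx", "fy", "cx", "cy" (pixels), "D" ([k1, k2, p1, p2, k3] as OpenCV has them; the pictures are not rectified), "xyz" and "attitude" of the camera in the world. Camera axes: x right, y down, z forward; pixel columns grow to the right and rows downward; lengths in m; the calibration is good to about 2 mm. A picture is of the moment at which its call begins. There is no depth.
- close_job(): hands the job in, once; it reports no verdict.
The state is a dict: "t": time; "q": joint angles; "joint_vel": joint speeds; "joint_efforts": joint torques, N m; "tool_pos": TCP position; "eef_rot": TCP orientation; "ft_force": force on the tool from outside, world axes, zero at the start; "ft_torque": the same for the moment, N m; "gripper_width": finger opening in m.
Only numpy, scipy, OpenCV 4.12 (cv2) and the standard library are available. Lean on these libraries where they do the work, as an engineer would, in place of code of your own. Each camera call takes 0.05 s, during which the arm holds its last target.

## Working session

There is one attempt and no reset: what is moved stays moved. The work goes in short steps, Python scripts to look and compute and a tool call to move; the robot and the scene stay as the last step left them, time stands still between calls to the robot, and variables do not carry over. Pictures are saved under pics/ and viewed, and the job is handed in when it is done.

Besides the shell and the picture viewer there is one more tool, called after ">>>" by a JSON object that holds its "name" and its "arguments", one argument or row to a line. carry_out: Moves the arm, as the interface text tells. Its arguments: {"type":"object","properties":{"motion":{"type":"array","items":{"type":"array"}},"newtons":{"type":"number"}},"required":["motion"]}

```bash
ls; mkdir -p pics; python3 - <<'E'
from plant import *
import cv2
print(sense())
for n in ("side","top"):
    s=snapshot(n); print({k:v for k,v in s.items() if k!="image"})
    cv2.imwrite(f"pics/{n}0.png",s["image"][:,:,::-1])
E
```

```text
pics
{'t': 0.0, 'q': array([ 1.07861586e+00,  1.31177701e-01,  1.48927834e+00, -2.72844706e-05,
        1.52299204e+00, -8.53792367e-02]), 'joint_vel': array([ 1.16810404e-03,  1.69167457e-03, -2.01188262e-03, -3.63653456e-04,
       -4.26042773e-05,  1.23552984e-03]), 'joint_efforts': array([-4.07533971e-04, -5.69402683e+01, -5.00549769e+01, -2.08755609e-04,
        1.49708125e-02,  3.47471564e-05]), 'tool_pos': array([0.23713075, 0.55057773, 0.24123505]), 'eef_rot': array([-3.13974166e+00, -1.31070823e-04,  2.73479263e+00]), 'ft_force': array([ 0.04408078, -0.45020689, -0.52176746]), 'ft_torque': array([-0.01490751, -0.04455597, -0.03941425]), 'gripper_width': 0.08511736028029881}
{'fx': 419.0816509399327, 'fy': 419.0816509399327, 'cx': 324.99767305952105, 'cy': 199.66616951528104, 'D': array([-0.00018748,  0.        ,  0.        ,  0.        ,  0.        ]), 'xyz': array([ 0.31036804, -1.15192749,  0.84460926]), 'attitude': array([-2.147273  , -0.01760052, -0.18748563])}
{'fx': 367.3304691990496, 'fy': 367.3304691990496, 'cx': 313.378626895712, 'cy': 207.7631050120241, 'D': array([-0.08057064,  0.        ,  0.        ,  0.        ,  0.        ]), 'xyz': array([0.37824351, 0.0284634 , 1.30978744]), 'attitude': array([-3.02216071, -0.01617076, -1.54340236])}
```

View pics/side0.png

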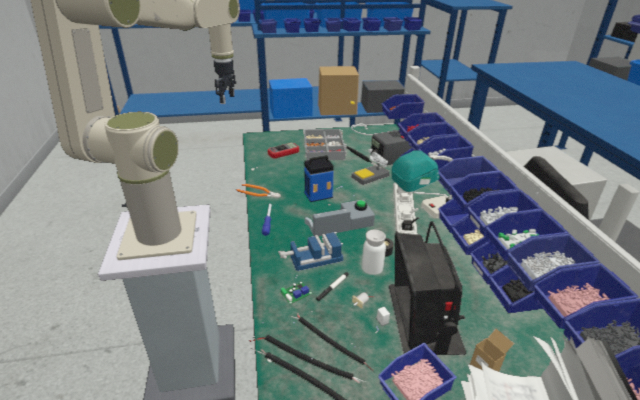

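View pics/top0.png

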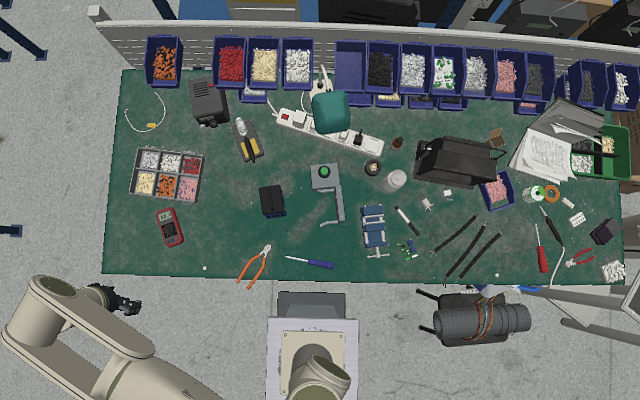

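Top view: the battery is at about (272,200), the bay at (325,195) and the button at (324,171). Next I'll zoom in and calibrate.

```bash
cat > h.py <<'E'
import numpy as np, cv2
from scipy.spatial.transform import Rotation as R
def cam(s):
    K=np.array([[s['fx'],0,s['cx']],[0,s['fy'],s['cy']],[0,0,1]]);Rc=R.from_euler('xyz',s['attitude']).as_matrix()
    return K,np.array(s['D']),Rc,np.array(s['xyz'])
def px2w(s,uv,z):
    K,D,Rc,t=cam(s)
    n=cv2.undistortPoints(np.array(uv,float).reshape(-1,1,2),K,D)[:,0]
    d=np.c_[n,np.ones(len(n))]@Rc.T
    return t+d*((z-t[2])/d[:,2])[:,None]
def w2px(s,P):
    K,D,Rc,t=cam(s)
    return cv2.projectPoints(np.array(P,float).reshape(-1,1,3),cv2.Rodrigues(Rc.T)[0],-Rc.T@t,K,D)[0][:,0]
E
python3 - <<'E'
from plant import *
from h import *
import pickle
for n,(x0,y0,w,h) in dict(top=(245,145,110,90),side=(280,140,110,100)).items():
    s=snapshot(n); pickle.dump(s,open(f'pics/{n}.pkl','wb'))
    c=s['image'][y0:y0+h,x0:x0+w,::-1]; k=6 if n=='side' else 6.5
    c=cv2.resize(c,None,fx=k,fy=k,interpolation=cv2.INTER_CUBIC)
    for i in range(0,w,10):
        cv2.putText(c,str(x0+i),(int(i*k),10),0,.35,(255,255,255),1);cv2.line(c,(int(i*k),12),(int(i*k),20),(255,255,255),1)
    for i in range(0,h,10):
        cv2.putText(c,str(y0+i),(0,int(i*k)+4),0,.35,(255,255,255),1);
    cv2.imwrite(f'pics/{n}_z.png',c)
    tp=sense()['tool_pos']; print(n,w2px(s,[tp]), w2px(s,[[0.,0,0]]))
E
```

```text
top [[126.17344659 294.65585068]] [[312.4878217  361.24155585]]
side [[227.35463583 100.8326829 ]] [[159.79435745 235.21060659]]
```

View pics/top_z.png

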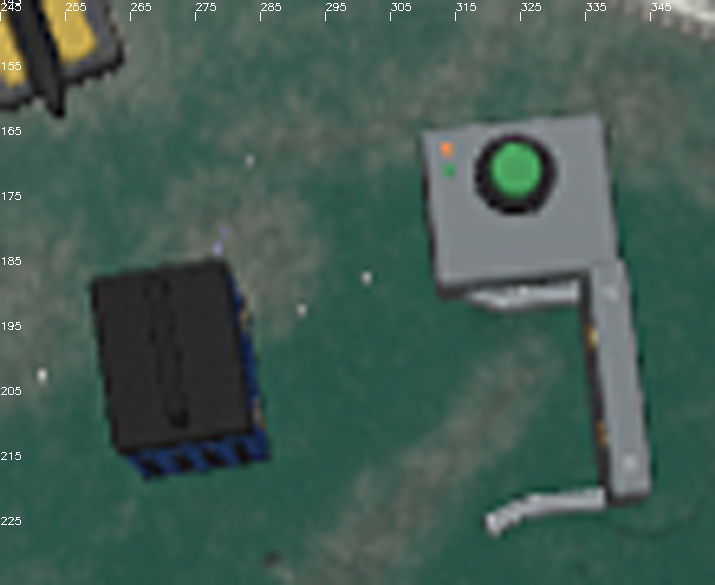

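View pics/side_z.png

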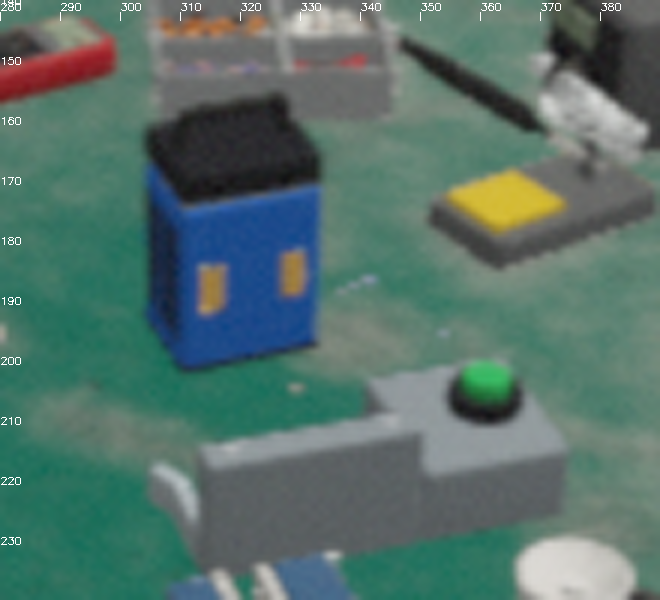

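```bash
cat > fit.py <<'E'
from h import *
import pickle
from scipy.optimize import least_squares
T=pickle.load(open('pics/top.pkl','rb'));S=pickle.load(open('pics/side.pkl','rb'))
zt=lambda l:(np.array(l,float)+.5)/6.5-.5+[245,145]
zs=lambda l:(np.array(l,float)+.5)/6-.5+[280,140]
def tf(p,L):
    L=np.array(L,float)/1000;c,s=np.cos(p[2]),np.sin(p[2])
    return np.c_[p[0]+c*L[:,0]-s*L[:,1],p[1]+s*L[:,0]+c*L[:,1],L[:,2]]
def fit(p0,mt,it,ms,is_):
    f=lambda p:np.r_[(w2px(T,tf(p,mt))-it).ravel(),(w2px(S,tf(p,ms))-is_).ravel()]
    r=least_squares(f,p0,loss='soft_l1');print(r.x,np.degrees(r.x[2]));print(r.fun.reshape(-1,2).round(1).tolist());return r.x
b=fit([.4,.15,-1.5],[[-35,45,140],[35,45,140],[35,-45,140],[-35,-45,140],[35,-45,0],[-35,-45,0]],zt([(92,282),(226,260),(256,432),(118,452),(268,460),(146,480)]),
 [[35,-45,0],[35,45,0]],zs([(185,370),(318,345)]))
g=fit([.4,0,-1.5],[[-43,150,50],[57,150,50],[57,62,50],[-43,62,50],[35,-62,80]],zt([(422,130),(600,115),(617,270),(440,290),(608,497)]),
 [[57,150,50],[-43,62,50]],zs([(565,450),(368,380)]))
for z in (50,55,60,65,70): print(z,w2px(T,tf(g,[[5,118,z]])),zt([(517,168)]),w2px(S,tf(g,[[5,118,z]])),zs([(488,372)]))
c,s=np.cos(g[2]),np.sin(g[2]);d=b[:2]-g[:2];print('battery in bay',[c*d[0]+s*d[1],-s*d[0]+c*d[1]],np.degrees(b[2]-g[2]))
np.save('bay.npy',g);np.save('bat.npy',b)
print('push face',tf(b,[[-35,0,18]]),'mouth',tf(g,[[-30,0,0]]),'button',tf(g,[[5,118,60]]))
E
python3 fit.py
```

```text
[ 0.54353193  0.15081811 -1.36891713] -78.43317433640938
[[-0.8, -0.7], [-0.0, -1.0], [-0.1, -0.2], [-0.4, 0.4], [0.6, -0.2], [0.0, 0.1], [-1.0, 2.0], [-0.5, 1.4]]
[ 0.53966073 -0.02993673 -1.44781977] -82.95396223192509
[[-0.3, -0.3], [0.6, -0.6], [0.6, 0.1], [-0.7, -0.3], [0.1, 0.4], [0.3, -0.1], [-2.0, -0.3]]
50 [[323.70298762 171.89994664]] [[324.11538462 170.42307692]] [[359.22790968 207.57464338]] [[360.91666667 201.58333333]]
55 [[323.76607628 171.59050754]] [[324.11538462 170.42307692]] [[359.31970881 206.35097328]] [[360.91666667 201.58333333]]
60 [[323.82965319 171.27867184]] [[324.11538462 170.42307692]] [[359.41186138 205.12259046]] [[360.91666667 201.58333333]]
65 [[323.89372402 170.96441169]] [[324.11538462 170.42307692]] [[359.50436942 203.88946766]] [[360.91666667 201.58333333]]
70 [[323.95829453 170.64769883]] [[324.11538462 170.42307692]] [[359.597235   202.65157739]] [[360.91666667 201.58333333]]
battery in bay [np.float64(-0.17891489250855622), np.float64(0.026014588919338413)] 4.52078789551571
push face [[0.53651406 0.18510731 0.018     ]] mouth [[ 5.35980726e-01 -1.63292577e-04  0.00000000e+00]] button [[ 0.65738292 -0.02042428  0.06      ]]
```

```bash
cat > ov.py <<'E'
from h import *
import pickle,sys
def tf(p,L):
    L=np.array(L,float)/1000;c,s=np.cos(p[2]),np.sin(p[2])
    return np.c_[p[0]+c*L[:,0]-s*L[:,1],p[1]+s*L[:,0]+c*L[:,1],L[:,2]]
def box(x0,x1,y0,y1,z0,z1):
    c=[(x,y,z) for z in(z0,z1) for x,y in((x0,y0),(x1,y0),(x1,y1),(x0,y1))]
    return [(c[i],c[j]) for i,j in((0,1),(1,2),(2,3),(3,0),(4,5),(5,6),(6,7),(7,4),(0,4),(1,5),(2,6),(3,7))]
BAT=box(-35,35,-45,45,0,140)
BAY=box(-43,57,62,150,0,50)+[((35,-62,0),(35,-62,80)),((35,-62,80),(35,62,80)),((35,62,80),(35,62,0)),((-9,-52,25),(38,-52,25)),((-9,-52,25),(-30,-71,25)),((-9,52,25),(-30,71,25)),((-9,-52,0),(-30,-71,0)),((0,118,65),(10,118,65)),((5,113,65),(5,123,65))]
def draw(s,items,win,k,name):
    x0,y0,w,h=win
    c=cv2.resize(s['image'][y0:y0+h,x0:x0+w,::-1],None,fx=k,fy=k,interpolation=cv2.INTER_CUBIC)
    for p,segs,col in items:
        for a,b in segs:
            q=(w2px(s,tf(p,[a,b]))-[x0,y0]+.5)*k
            cv2.line(c,tuple(map(int,q[0])),tuple(map(int,q[1])),col,1,cv2.LINE_AA)
    cv2.imwrite(name,c)
E
python3 - <<'E'
from ov import *
for n,w,k in(('top',(245,145,110,90),7),('side',(295,140,90,100),6)):
    s=pickle.load(open(f'pics/{n}.pkl','rb'))
    draw(s,[(np.load('bat.npy'),BAT,(0,255,255)),(np.load('bay.npy'),BAY,(255,0,255))],w,k,f'pics/ov_{n}.png')
E
```

```text
(no output)
```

View pics/ov_top.png

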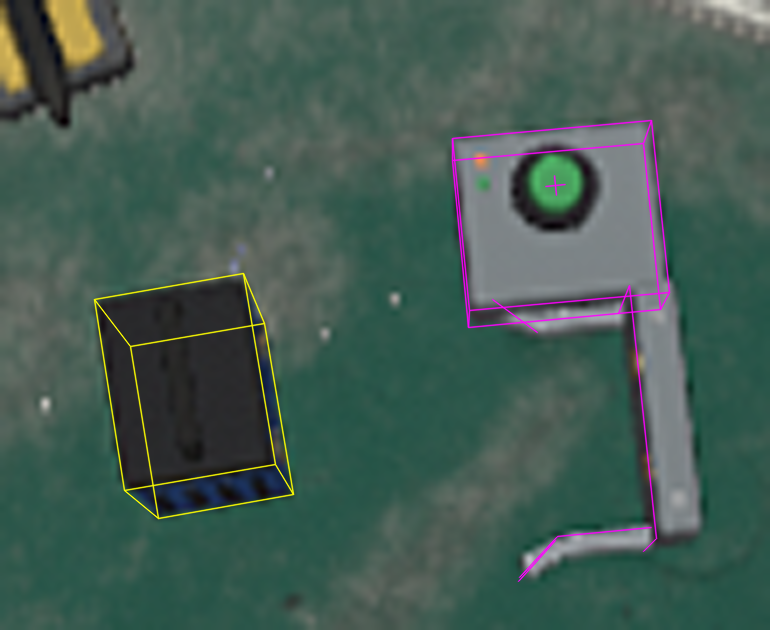

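View pics/ov_side.png

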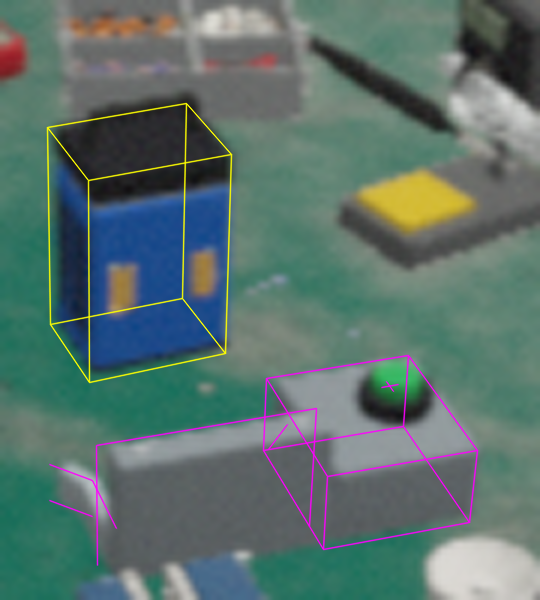

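```bash
cat >> fit.py <<'E'
print('--- joint with side offset')
mt=[[-35,45,140],[35,45,140],[35,-45,140],[-35,-45,140],[35,-45,0],[-35,-45,0]];it=zt([(92,282),(226,260),(256,432),(118,452),(268,460),(146,480)])
ms=[[35,-45,0],[35,45,0]];is_=zs([(185,370),(318,345)])
nt=[[-43,150,50],[57,150,50],[57,62,50],[-43,62,50],[35,-62,80]];jt=zt([(422,130),(600,115),(617,270),(440,290),(608,497)])
ns=[[57,150,50],[-43,62,50]];js=zs([(565,450),(368,380)])
def f(v):
    p,q,o=v[:3],v[3:6],v[6:8]
    return np.r_[(w2px(T,tf(p,mt))-it).ravel(),(w2px(S,tf(p,ms))+o-is_).ravel(),(w2px(T,tf(q,nt))-jt).ravel(),(w2px(S,tf(q,ns))+o-js).ravel()]
r=least_squares(f,np.r_[b,g,0,0],loss='soft_l1');b,g=r.x[:3],r.x[3:6];print(r.x.round(4));print(r.fun.reshape(-1,2).round(1).tolist())
np.save('bay.npy',g);np.save('bat.npy',b)
c,s=np.cos(g[2]),np.sin(g[2]);d=b[:2]-g[:2];print('battery in bay',[c*d[0]+s*d[1],-s*d[0]+c*d[1]],np.degrees(b[2]-g[2]),'bay yaw',np.degrees(g[2]))
E
python3 fit.py | sed -n '/---/,$p'
cat > mv.py <<'E'
# tip-push pose helper: px,py,yaw = contact mid in world, heading; TCP set back
from h import *
LEAN=np.radians(38)
def pose(cx,cy,yaw,z=0.021,back=0.014,lean=LEAN):
    d=np.array([np.cos(yaw),np.sin(yaw),0]); l=np.array([-d[1],d[0],0])
    tz=d*np.sin(lean)-np.array([0,0,1])*np.cos(lean)
    ty=l; tx=np.cross(ty,tz)
    return np.array([cx,cy,z])-d*back, R.from_matrix(np.c_[tx,ty,tz])
def steps(p0,R0,p1,R1,n):
    rv=(R0.inv()*R1).as_rotvec(); out=[];Ri=R0;p=p0
    for i in range(n):
        pn=p0+(p1-p0)*(i+1)/n; out.append((Ri.inv().apply(pn-p)*1000,rv/n)); p=pn; Ri=Ri*R.from_rotvec(rv/n)
    return out
E
python3 - <<'E'
from plant import *
from mv import *
b=np.load('bat.npy'); d=np.array([np.cos(b[2]),np.sin(b[2])])
st=sense(); R0=R.from_euler('xyz',st['eef_rot']); p0=st['tool_pos']
c=b[:2]-d*(.035+.06)
p1,R1=pose(*c,b[2],z=.15)
print(p1,R1.as_euler('xyz')); n=16
for a in steps(p0,R0,p1,R1,n): print(a[0].round(1),a[1].round(4))
T=R0.inv(); print((R0.inv()*R1).magnitude())
E
```

```text
--- joint with side offset
[ 0.5428  0.1507 -1.3752  0.539  -0.0301 -1.4503  1.0105 -0.8089]
[[-0.7, -0.6], [0.1, -0.7], [-0.1, 0.1], [-0.5, 0.6], [0.5, 0.1], [-0.0, 0.2], [-0.3, 1.2], [0.3, 0.7], [-0.2, -0.2], [0.8, -0.4], [0.7, 0.3], [-0.6, -0.2], [0.2, 0.6], [1.1, -0.8], [-1.1, -1.0]]
battery in bay [np.float64(-0.17909936929967965), np.float64(0.025462736631922153)] 4.30008348452328 bay yaw -83.09575636461871
[0.52160931 0.25764033 0.15      ] [3.14159265 0.66322512 1.76634873]
[-23.6  -9.8   5.7] [ 0.02   -0.0381  0.0582]
[-23.9  -8.3   6.8] [ 0.02   -0.0381  0.0582]
[-24.   -6.7   7.9] [ 0.02   -0.0381  0.0582]
[-24.   -5.2   8.9] [ 0.02   -0.0381  0.0582]
[-23.9  -3.6   9.9] [ 0.02   -0.0381  0.0582]
[-23.7  -2.   10.9] [ 0.02   -0.0381  0.0582]
[-23.3  -0.4  11.8] [ 0.02   -0.0381  0.0582]
[-22.9   1.2  12.7] [ 0.02   -0.0381  0.0582]
[-22.2   2.8  13.5] [ 0.02   -0.0381  0.0582]
[-21.5   4.3  14.3] [ 0.02   -0.0381  0.0582]
[-20.7   5.9  15. ] [ 0.02   -0.0381  0.0582]
[-19.7   7.3  15.6] [ 0.02   -0.0381  0.0582]
[-18.6   8.8  16.2] [ 0.02   -0.0381  0.0582]
[-17.4  10.1  16.7] [ 0.02   -0.0381  0.0582]
[-16.2  11.5  17.1] [ 0.02   -0.0381  0.0582]
[-14.8  12.7  17.4] [ 0.02   -0.0381  0.0582]
1.1584785076133985
```

>>> {"name": "carry_out", "arguments": {
  "motion": [
    [[-24,-10,6],[0.02,-0.038,0.058],0.6],
    [[-24,-8,7],[0.02,-0.038,0.058],0.6],
    [[-24,-7,8],[0.02,-0.038,0.058],0.6],
    [[-24,-5,9],[0.02,-0.038,0.058],0.6],
    [[-24,-4,10],[0.02,-0.038,0.058],0.6],
    [[-24,-2,11],[0.02,-0.038,0.058],0.6],
    [[-23,0,12],[0.02,-0.038,0.058],0.6],
    [[-23,1,13],[0.02,-0.038,0.058],0.6],
    [[-22,3,13],[0.02,-0.038,0.058],0.6],
    [[-21,4,14],[0.02,-0.038,0.058],0.6],
    [[-21,6,15],[0.02,-0.038,0.058],0.6],
    [[-20,7,16],[0.02,-0.038,0.058],0.6],
    [[-19,9,16],[0.02,-0.038,0.058],0.6],
    [[-17,10,17],[0.02,-0.038,0.058],0.6],
    [[-16,11,17],[0.02,-0.038,0.058],0.6],
    [[-15,13,17],[0.02,-0.038,0.058],0.6]
  ]
}}

```text
t: 1.53
tool_pos: [0.5227, 0.2571, 0.1489]
eef_rot: [-3.141, 0.663, 1.768]
ft_force: [0.2, 0.6, -0.0]
gripper_width: 0.0515
```

```bash
cat > look.py <<'E'
from plant import *
from ov import *
import sys
tag=sys.argv[1]
for n,w,k in(('top',(230,140,125,95),6),('side',(285,110,100,110),5)):
    s=snapshot(n); pickle.dump(s,open(f'pics/{n}_{tag}.pkl','wb'))
    st=sense(); p=st['tool_pos']; Rr=R.from_euler('xyz',st['eef_rot']).as_matrix()
    Q=np.array([p,p+Rr[:,2]*.011]);
    items=[(np.load('bay.npy'),BAY,(255,0,255))]
    if len(sys.argv)>2: items.append((np.load('bat.npy'),BAT,(0,255,255)))
    tips=[]
    g=st['gripper_width']/2
    for sg in(1,-1):
        a=p+Rr[:,1]*sg*g; tips.append(((a-Rr[:,2]*.04)*1000,(a+Rr[:,2]*.011)*1000))
    items.append(([0,0,0],tips,(255,255,0)))
    draw(s,items,w,k,f'pics/{n}_{tag}.png')
a=cv2.imread(f'pics/top_{tag}.png');b=cv2.imread(f'pics/side_{tag}.png')
print({k:np.round(v,3) for k,v in sense().items() if k in('t','tool_pos','q','ft_force','eef_rot')})
E
python3 look.py a 1
```

```text
{'t': np.float64(1.633), 'q': array([ 0.696,  0.453,  1.422, -0.571,  1.621,  0.576]), 'tool_pos': array([0.523, 0.255, 0.147]), 'eef_rot': array([-3.137,  0.665,  1.768]), 'ft_force': array([-1.336,  0.071,  0.365])}
```

View pics/top_a.png

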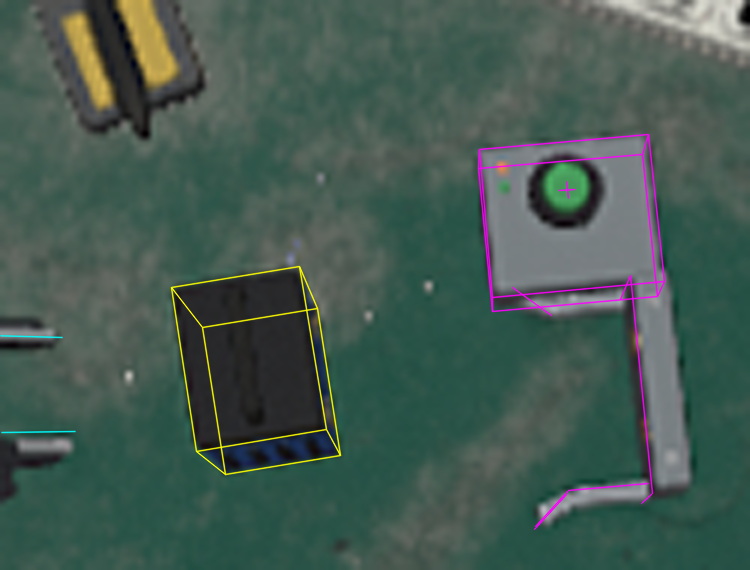

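View pics/side_a.png

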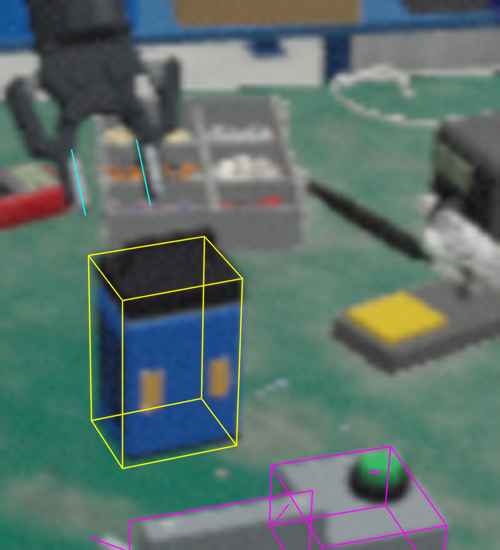

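>>> {"name": "carry_out", "arguments": {
  "motion": [
    [[13,0,16],[0,0,0],0.6],
    [[13,0,16],[0,0,0],0.6],
    [[13,0,16],[0,0,0],0.6],
    [[13,0,16],[0,0,0],0.6],
    [[13,0,16],[0,0,0],0.6],
    [[6,0,8],[0,0,0],0.6],
    [[0,0,0],[0,0,0],0.6]
  ]
}}

```text
t: 2.22
tool_pos: [0.5198, 0.259, 0.0337]
eef_rot: [-3.134, 0.663, 1.775]
ft_force: [-0.2, -0.1, -0.7]
gripper_width: 0.0515
```

```bash
python3 look.py b 1; python3 - <<'E'
from plant import *
from mv import *
b=np.load('bat.npy'); d=np.array([np.cos(b[2]),np.sin(b[2])])
st=sense(); R0=R.from_euler('xyz',st['eef_rot']); p0=st['tool_pos']
p1,R1=pose(*(b[:2]-d*.035),b[2],z=.021)
print('to contact, world mm',(p1-p0)*1000,'tool',R0.inv().apply(p1-p0)*1000,(R0.inv()*R1).as_rotvec())
E
```

```text
{'t': np.float64(2.317), 'q': array([ 0.703,  0.596,  1.449, -0.57 ,  1.475,  0.67 ]), 'tool_pos': array([0.522, 0.26 , 0.037]), 'eef_rot': array([-3.14 ,  0.662,  1.772]), 'ft_force': array([0.971, 0.796, 1.211])}
to contact, world mm [ 11.57258133 -61.26657734 -15.9640478 ] tool [-39.37720641  -0.77603437  50.90385394] [ 0.00119405 -0.00152919  0.00413365]
```

View pics/side_b.png

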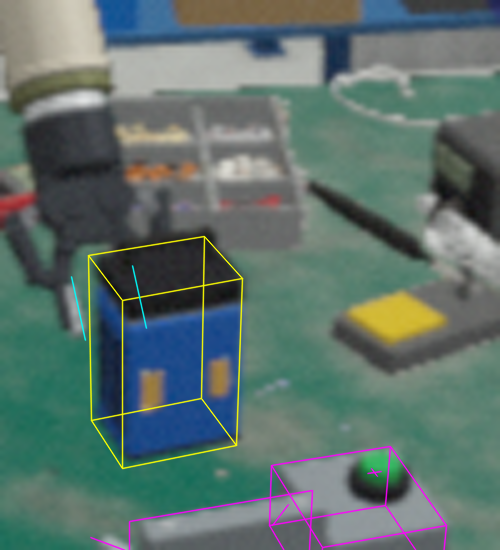

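View pics/top_b.png

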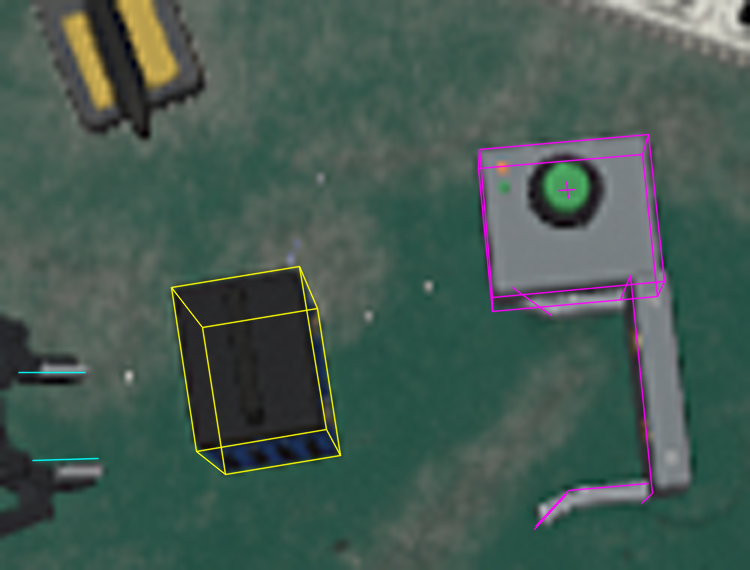

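```bash
cat > cmd.py <<'E'
from mv import *
import json,os
def load():
    d=json.load(open('cmd.json')); return np.array(d['p']),R.from_quat(d['q'])
def save(p,Rr): json.dump(dict(p=list(p),q=list(Rr.as_quat())),open('cmd.json','w'))
def apply(rows):
    p,Rr=load()
    for r in rows:
        p=p+Rr.apply(np.array(r[0],float))/1000; Rr=Rr*R.from_rotvec(np.array(r[1],float))
    save(p,Rr); return p,Rr
E
python3 - <<'E'
from cmd import *
save(np.array([.237,.551,.242]),R.from_euler('xyz',[np.pi,0,2.7346]))
t=[.02,-.038,.058]
rows=[[s,t] for s in [(-24,-10,6),(-24,-8,7),(-24,-7,8),(-24,-5,9),(-24,-4,10),(-24,-2,11),(-23,0,12),(-23,1,13),(-22,3,13),(-21,4,14),(-21,6,15),(-20,7,16),(-19,9,16),(-17,10,17),(-16,11,17),(-15,13,17)]]
rows+=[[(13,0,16),(0,0,0)]]*5+[[(6,0,8),(0,0,0)]]
p,Rr=apply(rows);print(p,Rr.as_euler('xyz'))
for n in('bat','bay'):
    v=np.load(n+'.npy');v[:2]+=[.0025,.001];np.save(n+'.npy',v)
b=np.load('bat.npy');d=np.array([np.cos(b[2]),np.sin(b[2])])
p1,R1=pose(*(b[:2]-d*.035),b[2],z=.021)
print('cmd to contact',Rr.inv().apply(p1-p)*1000,(Rr.inv()*R1).as_rotvec(),b)
E
```

```text
[0.52130368 0.25973172 0.03617142] [-3.13987245  0.66152686  1.77065379]
cmd to contact [-39.30626247   2.36052196  49.82539644] [ 0.00092738 -0.00169533  0.00339615] [ 0.54528893  0.15171782 -1.37524393]
```

>>> {"name": "carry_out", "arguments": {
  "motion": [
    [[-5,0.5,8],[0,0,0],0.6],
    [[-5,0.5,8],[0,0,0],0.6],
    [[-5,0.5,8],[0,0,0],0.6],
    [[-5,0.5,8],[0,0,0],0.6],
    [[-6,0.4,8],[0.001,-0.002,0.003],0.6],
    [[-4,0,3],[0,0,0],0.6],
    [[0,0,0],[0,0,0],0.6],
    [[0,0,0],[0,0,0],0.6]
  ]
}}

```text
t: 2.98
tool_pos: [0.534, 0.2107, 0.0211]
eef_rot: [-3.141, 0.663, 1.766]
ft_force: [0.4, -0.7, 0.5]
gripper_width: 0.0514
```

```bash
python3 - <<'E'
from cmd import *
z=(0,0,0)
p,Rr=apply([[(-5,.5,8),z]]*4+[[(-6,.4,8),(.001,-.002,.003)],[(-4,0,3),z]]);print(p,Rr.as_euler('xyz'))
b=np.load('bat.npy');d=np.array([np.cos(b[2]),np.sin(b[2])])
p1,R1=pose(*(b[:2]-d*.035),b[2],z=.021)
print('cmd to contact',Rr.inv().apply(p1-p)*1000,(Rr.inv()*R1).as_rotvec(),(p1-p)*1000)
E
python3 look.py c 1
```

```text
[0.53351302 0.21109779 0.02067852] [-3.1412113   0.66353002  1.76685147]
cmd to contact [-9.28662889  0.01025006  6.85200397] [-7.17694984e-05  3.04976488e-04  3.96066417e-04] [  2.25479631 -11.31388894   0.32148161]
{'t': np.float64(3.083), 'q': array([ 0.634,  0.569,  1.524, -0.601,  1.404,  0.65 ]), 'tool_pos': array([0.534, 0.212, 0.021]), 'eef_rot': array([3.141, 0.663, 1.767]), 'ft_force': array([0.477, 1.053, 0.42 ])}
```

View pics/top_c.png

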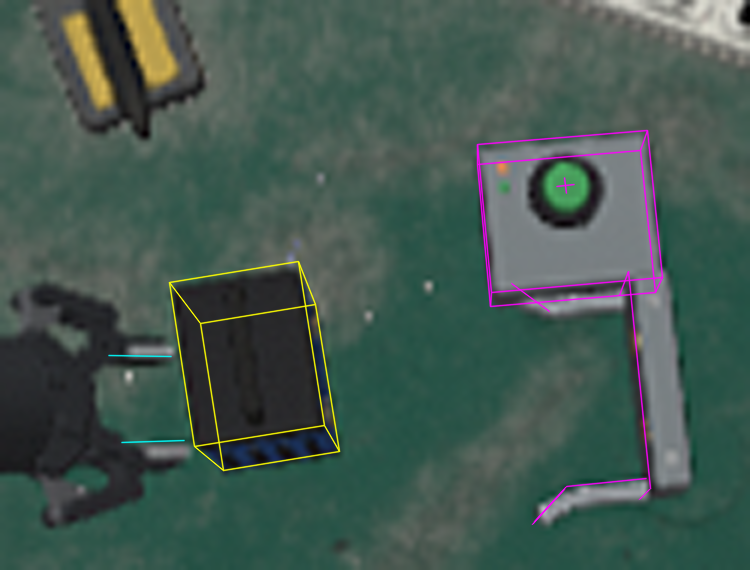

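View pics/side_c.png

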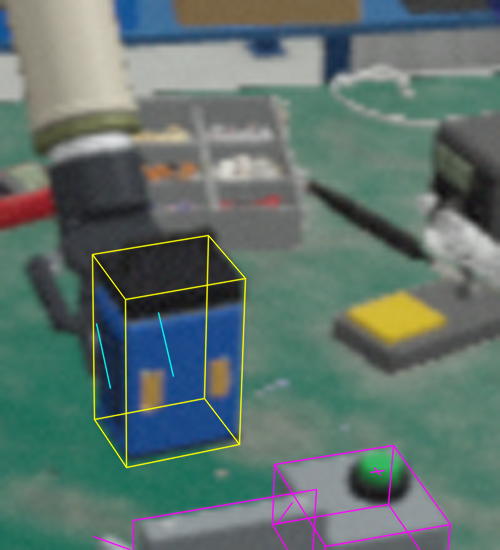

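```bash
cat > path.py <<'E'
from cmd import *
from scipy.interpolate import CubicHermiteSpline
import sys
def plan(xend,step,x0=None,n=None,xs=-35,back=.014,fwd0=0.0):
    """from current command: battery (bat.npy) to spline end; prints rows"""
    b,g=np.load('bat.npy'),np.load('bay.npy')
    c,s=np.cos(g[2]),np.sin(g[2]);M=np.array([[c,-s],[s,c]])
    q=M.T@(b[:2]-g[:2])*1000; th=b[2]-g[2]
    print('battery in bay',q.round(1),np.degrees(th).round(2))
    sp=CubicHermiteSpline([q[0],xs],[q[1],0],[np.tan(th),0]) if q[0]<xs else (lambda x,nu=0: 0*x)
    xx=list(np.arange(q[0],xend,step)[1:])+[xend]
    p,Rr=load();out=[]
    for x in ([q[0]] if fwd0 else [])+xx:
        y=sp(x) if x<xs else 0; t=np.arctan(sp(x,1)) if x<xs else 0
        w=M@np.array([x,y])/1000+g[:2]; yaw=g[2]+t; d=np.array([np.cos(yaw),np.sin(yaw)])
        p1,R1=pose(*(w-d*.035),yaw,back=back)
        k=1 if out or not fwd0 else int(fwd0)
        for i in range(k):
            f=1/(k-i)
            sh=(Rr.inv().apply((p1-p)*f)*1000).round(1)+0.; rv=((Rr.inv()*R1).as_rotvec()*f).round(3)+0.
            out.append([sh.tolist(),rv.tolist(),0.6])
            p=p+Rr.apply(sh)/1000; Rr=Rr*R.from_rotvec(rv)
    return out
E
python3 - <<'E'
from path import *
import json
o=plan(-35,5,fwd0=4)
print(len(o))
for r in o: print(json.dumps(r),end=', ')
json.dump(o,open('plan1.json','w'))
E
```

```text
battery in bay [-179.1   25.5] 4.3
33
[[-2.3, 0.0, 1.7], [0.0, 0.0, 0.0], 0.6], [[-2.3, 0.0, 1.7], [0.0, 0.0, 0.0], 0.6], [[-2.3, 0.0, 1.7], [0.0, 0.0, 0.0], 0.6], [[-2.4, 0.0, 1.8], [0.0, 0.0, 0.0], 0.6], [[-4.0, 2.1, 3.1], [0.028, 0.0, 0.036], 0.6], [[-3.9, 2.0, 3.1], [0.026, 0.0, 0.034], 0.6], [[-4.0, 1.8, 3.1], [0.024, 0.0, 0.031], 0.6], [[-4.0, 1.7, 3.1], [0.023, 0.0, 0.028], 0.6], [[-4.0, 1.5, 3.1], [0.02, 0.0, 0.026], 0.6], [[-4.0, 1.4, 3.1], [0.018, 0.0, 0.024], 0.6], [[-4.0, 1.2, 3.1], [0.017, 0.0, 0.02], 0.6], [[-4.0, 1.1, 3.2], [0.014, 0.0, 0.019], 0.6], [[-4.0, 0.9, 3.1], [0.012, 0.0, 0.015], 0.6], [[-4.1, 0.8, 3.2], [0.011, 0.0, 0.014], 0.6], [[-4.0, 0.7, 3.2], [0.008, 0.0, 0.011], 0.6], [[-4.1, 0.5, 3.2], [0.007, 0.0, 0.008], 0.6], [[-4.1, 0.3, 3.2], [0.005, 0.0, 0.006], 0.6], [[-4.1, 0.3, 3.2], [0.003, 0.0, 0.004], 0.6], [[-4.1, 0.1, 3.2], [0.001, 0.0, 0.002], 0.6], [[-4.1, -0.1, 3.2], [0.0, 0.0, 0.0], 0.6], [[-4.1, -0.1, 3.2], [-0.003, 0.0, -0.003], 0.6], [[-4.1, -0.3, 3.2], [-0.004, 0.0, -0.005], 0.6], [[-4.0, -0.5, 3.2], [-0.005, 0.0, -0.008], 0.6], [[-4.1, -0.5, 3.1], [-0.008, 0.0, -0.009], 0.6], [[-4.1, -0.8, 3.2], [-0.009, 0.0, -0.013], 0.6], [[-4.0, -0.8, 3.2], [-0.012, 0.0, -0.014], 0.6], [[-4.0, -1.0, 3.1], [-0.013, 0.0, -0.017], 0.6], [[-4.1, -1.2, 3.2], [-0.015, 0.0, -0.019], 0.6], [[-4.0, -1.3, 3.1], [-0.017, 0.0, -0.023], 0.6], [[-3.9, -1.4, 3.1], [-0.02, 0.0, -0.024], 0.6], [[-4.0, -1.6, 3.1], [-0.021, 0.0, -0.027], 0.6], [[-4.0, -1.8, 3.1], [-0.023, 0.0, -0.03], 0.6], [[-3.2, -1.6, 2.6], [-0.021, 0.0, -0.026], 0.6],
```

>>> {"name": "carry_out", "arguments": {
  "motion": [
    [[-2.3,0,1.7],[0,0,0],0.6],
    [[-2.3,0,1.7],[0,0,0],0.6],
    [[-2.3,0,1.7],[0,0,0],0.6],
    [[-2.4,0,1.8],[0,0,0],0.6],
    [[-2.4,0,1.8],[0,0,0],0.6],
    [[-4,2.1,3.1],[0.028,0,0.036],0.6],
    [[-4,2,3.1],[0.026,0,0.034],0.6],
    [[-4,1.8,3.1],[0.024,0,0.031],0.6],
    [[-4,1.7,3.1],[0.023,0,0.028],0.6],
    [[-4,1.5,3.1],[0.02,0,0.026],0.6],
    [[-4,1.4,3.1],[0.018,0,0.024],0.6],
    [[0,0,0],[0,0,0],0.6]
  ]
}}

```text
t: 4.08
tool_pos: [0.5506, 0.1663, 0.0215]
eef_rot: [3.141, 0.664, 1.536]
ft_force: [0.2, 1.3, -0.6]
gripper_width: 0.0514
```

```bash
cat > fitb.py <<'E'
# refine battery pose from top picture: lid mask silhouette corners by optimisation of wireframe vs image is manual; show overlay for given pose
E
python3 - <<'E'
from cmd import *
z=(0,0,0)
p,Rr=apply([[(-2.3,0,1.7),z]]*3+[[(-2.4,0,1.8),z]]*2+[[(-4,2.1,3.1),(.028,0,.036)],[(-4,2,3.1),(.026,0,.034)],[(-4,1.8,3.1),(.024,0,.031)],[(-4,1.7,3.1),(.023,0,.028)],[(-4,1.5,3.1),(.02,0,.026)],[(-4,1.4,3.1),(.018,0,.024)]])
# predicted battery pose from command
ty=Rr.as_matrix()[:,1]; yaw=np.arctan2(-ty[0],ty[1]); d=np.array([np.cos(yaw),np.sin(yaw)])
b=np.r_[p[:2]+d*.049,yaw]; print(p,b,np.degrees(yaw)); np.save('bat.npy',b)
E
python3 look.py d 1
```

```text
[0.54955853 0.16769777 0.02115812] [ 0.54804906  0.11872103 -1.6016067 ] -91.76530449145915
{'t': np.float64(4.183), 'q': array([ 0.529,  0.629,  1.436, -0.552,  1.486,  0.725]), 'tool_pos': array([0.55 , 0.167, 0.021]), 'eef_rot': array([-3.141,  0.665,  1.539]), 'ft_force': array([-0.098, -0.555, -0.607])}
```

View pics/top_d.png

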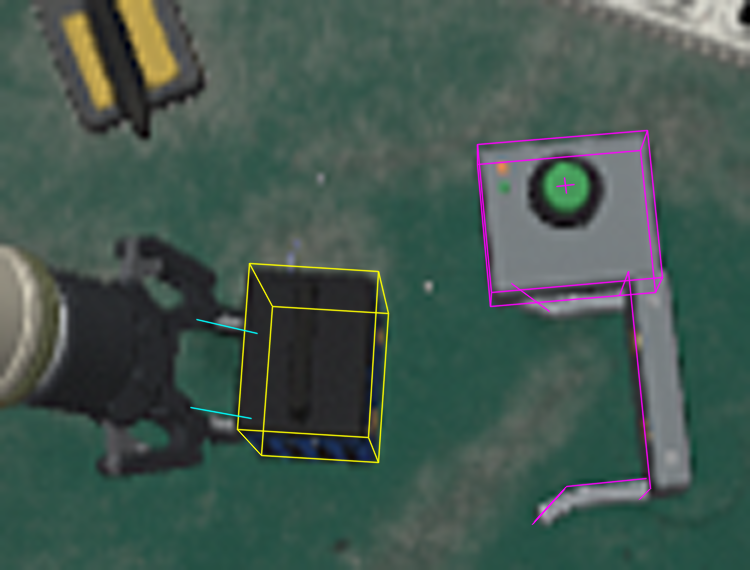

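View pics/side_d.png

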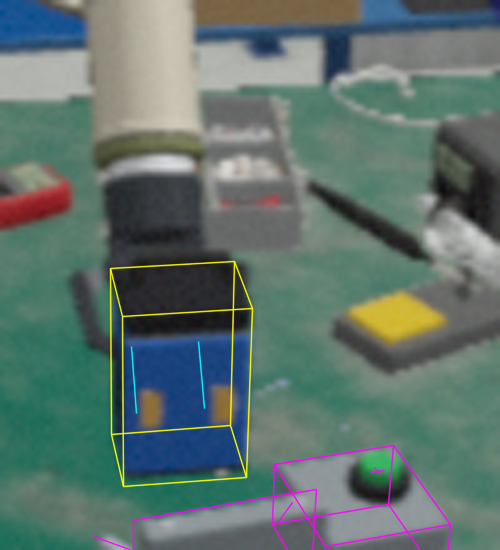

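```bash
python3 - <<'E'
from ov import *
s=pickle.load(open('pics/top_d.pkl','rb'))
x0,y0,w,h=258,175,45,50
c=cv2.resize(s['image'][y0:y0+h,x0:x0+w,::-1],None,fx=12,fy=12,interpolation=cv2.INTER_CUBIC)
c=cv2.convertScaleAbs(c,alpha=1.8,beta=10)
cv2.imwrite('pics/zd.png',c)
E
```

```text
(no output)
```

View pics/zd.png

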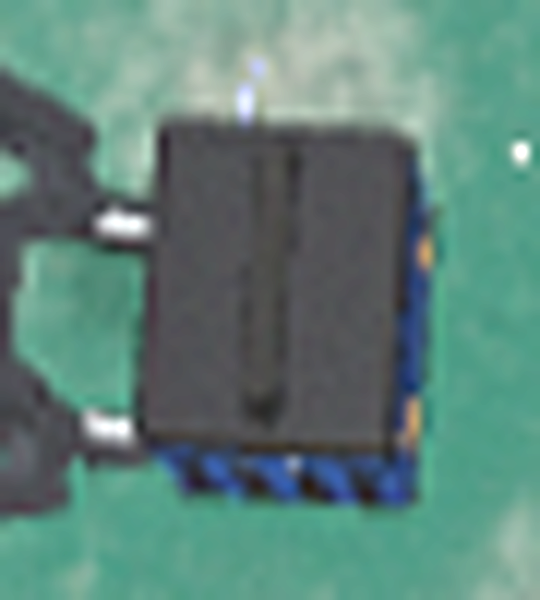

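```bash
cat > fitb.py <<'E'
from ov import *
from scipy.optimize import least_squares
def fitb(tag,org,k,lid,bot):
    s=pickle.load(open(f'pics/top_{tag}.pkl','rb'))
    m=[[-35,45,140],[35,45,140],[35,-45,140],[-35,-45,140],[35,-45,0],[-35,-45,0]]
    it=(np.array(lid+bot,float)+.5)/k-.5+org
    ok=np.isfinite(it[:,0])
    b0=np.load('bat.npy'); off=np.array([.0025,.001,0])
    r=least_squares(lambda p:(w2px(s,tf(p-off,m))-it)[ok].ravel(),b0)
    g=np.load('bay.npy'); c,sn=np.cos(g[2]),np.sin(g[2]); d=r.x[:2]-g[:2]
    print('fit',r.x.round(4),'res',r.fun.reshape(-1,2).round(1).tolist(),'pred',b0.round(4))
    print('in bay mm',(1000*np.array([c*d[0]+sn*d[1],-sn*d[0]+c*d[1]])).round(1),np.degrees(r.x[2]-g[2]).round(2))
    return r.x
E
python3 - <<'E'
from fitb import *
b=fitb('d',(258,175),12,[(160,122),(415,135),(393,452),(142,442)],[(415,505),(185,495)])
np.save('bat_fit.npy',b)
E
```

```text
fit [ 0.549   0.1206 -1.5934] res [[-0.2, -0.7], [0.1, -0.7], [0.4, 0.6], [-0.5, 0.3], [0.3, 0.3], [-0.0, 0.1]] pred [ 0.548   0.1187 -1.6016]
in bay mm [-147.7   25.4] -8.2
```

```bash
python3 - <<'E'
from path import *
import json
p,Rr=load()
ty=Rr.as_matrix()[:,1]; yaw=np.arctan2(-ty[0],ty[1]); d=np.array([np.cos(yaw),np.sin(yaw)])
np.save('bat.npy',np.r_[p[:2]+d*.0475,yaw])
o=plan(-35,5,back=.0125,xs=-30)
print(len(o)); json.dump(o,open('plan2.json','w'))
for r in o: print(json.dumps(r),end=', ')
E
```

```text
battery in bay [-147.5   24.5] -8.67
23
[[-3.9, 1.1, 3.3], [0.016, 0.0, 0.019], 0.6], [[-4.0, 1.0, 3.1], [0.013, 0.0, 0.018], 0.6], [[-4.1, 0.9, 3.1], [0.012, 0.0, 0.015], 0.6], [[-4.0, 0.7, 3.2], [0.01, 0.0, 0.013], 0.6], [[-4.1, 0.6, 3.2], [0.009, 0.0, 0.01], 0.6], [[-4.0, 0.5, 3.2], [0.006, 0.0, 0.009], 0.6], [[-4.1, 0.3, 3.2], [0.005, 0.0, 0.006], 0.6], [[-4.1, 0.3, 3.2], [0.003, 0.0, 0.004], 0.6], [[-4.1, 0.1, 3.2], [0.002, 0.0, 0.002], 0.6], [[-4.1, 0.0, 3.2], [0.0, 0.0, 0.0], 0.6], [[-4.1, -0.1, 3.1], [-0.002, 0.0, -0.002], 0.6], [[-4.1, -0.3, 3.2], [-0.003, 0.0, -0.004], 0.6], [[-4.0, -0.3, 3.2], [-0.005, 0.0, -0.006], 0.6], [[-4.1, -0.5, 3.2], [-0.007, 0.0, -0.009], 0.6], [[-4.1, -0.6, 3.2], [-0.008, 0.0, -0.01], 0.6], [[-4.0, -0.8, 3.2], [-0.01, 0.0, -0.013], 0.6], [[-4.1, -0.8, 3.1], [-0.012, 0.0, -0.016], 0.6], [[-4.0, -1.0, 3.1], [-0.014, 0.0, -0.017], 0.6], [[-4.0, -1.2, 3.2], [-0.015, 0.0, -0.02], 0.6], [[-4.0, -1.2, 3.1], [-0.017, 0.0, -0.022], 0.6], [[-3.9, -1.4, 3.1], [-0.02, 0.0, -0.025], 0.6], [[-4.0, -1.6, 3.1], [-0.021, 0.0, -0.027], 0.6], [[-2.0, -0.8, 1.6], [-0.011, 0.0, -0.014], 0.6],
```

>>> {"name": "carry_out", "arguments": {
  "motion": [
    [[-3.9,1.1,3.3],[0.016,0.0,0.019],0.6],
    [[-4.0,1.0,3.1],[0.013,0.0,0.018],0.6],
    [[-4.1,0.9,3.1],[0.012,0.0,0.015],0.6],
    [[-4.0,0.7,3.2],[0.01,0.0,0.013],0.6],
    [[-4.1,0.6,3.2],[0.009,0.0,0.01],0.6],
    [[-4.0,0.5,3.2],[0.006,0.0,0.009],0.6],
    [[-4.1,0.3,3.2],[0.005,0.0,0.006],0.6],
    [[-4.1,0.3,3.2],[0.003,0.0,0.004],0.6],
    [[-4.1,0.1,3.2],[0.002,0.0,0.002],0.6],
    [[-4.1,0.0,3.2],[0.0,0.0,0.0],0.6],
    [[-4.1,-0.1,3.1],[-0.002,0.0,-0.002],0.6],
    [[-4.1,-0.3,3.2],[-0.003,0.0,-0.004],0.6],
    [[-4.0,-0.3,3.2],[-0.005,0.0,-0.006],0.6],
    [[-4.1,-0.5,3.2],[-0.007,0.0,-0.009],0.6],
    [[-4.1,-0.6,3.2],[-0.008,0.0,-0.01],0.6],
    [[0,0,0],[0,0,0],0.6]
  ]
}}

```text
t: 5.52
tool_pos: [0.5438, 0.0895, 0.0213]
eef_rot: [-3.141, 0.665, 1.458]
ft_force: [-0.5, 0.8, 0.3]
gripper_width: 0.0511
```

```bash
cat > step.py <<'E'
import sys,json
from cmd import *
def done(rows,back=.0475):
    p,Rr=apply(rows)
    ty=Rr.as_matrix()[:,1]; yaw=np.arctan2(-ty[0],ty[1]); d=np.array([np.cos(yaw),np.sin(yaw)])
    np.save('bat.npy',np.r_[p[:2]+d*back,yaw]); print('cmd',p.round(4),Rr.as_euler('xyz').round(3))
def zoom(tag,x0,y0,w,h,k):
    import pickle
    s=pickle.load(open(f'pics/top_{tag}.pkl','rb'))
    c=cv2.resize(s['image'][y0:y0+h,x0:x0+w,::-1],None,fx=k,fy=k,interpolation=cv2.INTER_CUBIC)
    cv2.imwrite(f'pics/z_{tag}.png',cv2.convertScaleAbs(c,alpha=1.8,beta=10))
E
python3 - <<'E'
from step import *
done(json.load(open('plan2.json'))[:15])
E
python3 look.py e 1
python3 -c "
from step import *
zoom('e',275,170,65,50,11)"
```

```text
cmd [0.544  0.0907 0.021 ] [3.141 0.664 1.457]
{'t': np.float64(5.617), 'q': array([ 0.415,  0.561,  1.535, -0.566,  1.446,  0.718]), 'tool_pos': array([0.544, 0.09 , 0.021]), 'eef_rot': array([-3.141,  0.665,  1.457]), 'ft_force': array([-0.129,  0.357,  0.325])}
```

View pics/z_e.png

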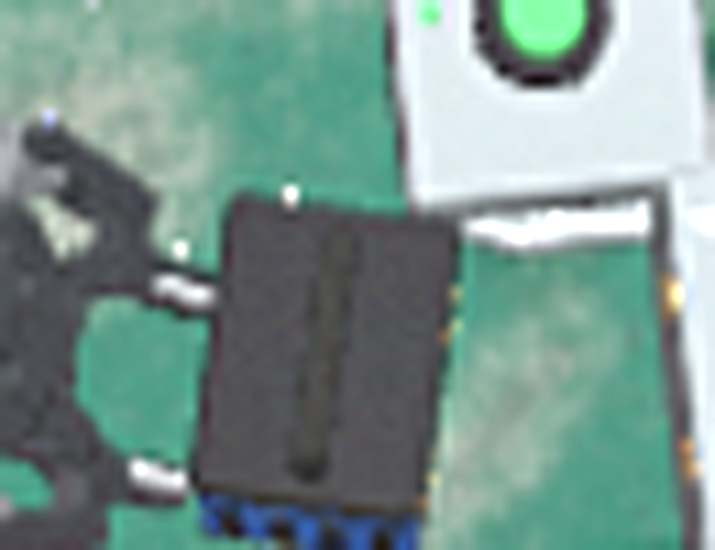

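View pics/side_e.png

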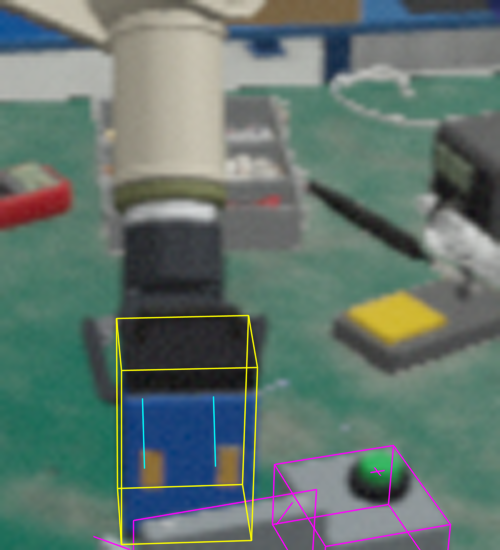

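```bash
python3 - <<'E'
from fitb import *
n=(float('nan'),)*2
b=fitb('e',(275,170),11,[(230,190),(462,218),(425,510),(192,490)],[n,n])
print(np.load('bay.npy'))
E
```

```text
fit [ 0.5411  0.0441 -1.6577] res [[-0.3, -0.3], [0.2, -0.4], [0.3, 0.7], [-0.2, -0.0]] pred [ 0.5386  0.0435 -1.6842]
in bay mm [-72.8   8.4] -11.88
[ 0.54154044 -0.02914369 -1.45029454]
```

View pics/top_e.png

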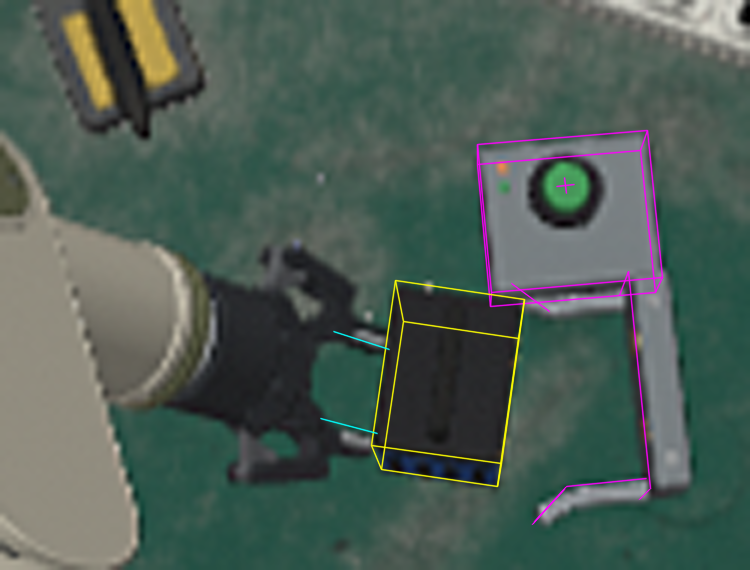

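```bash
python3 - <<'E'
from path import *
import json
p,Rr=load()
b=np.load('bat.npy'); b=b+.5*(np.array([ 0.5411,0.0441,-1.6577])-b)
b[2]=np.load('bat.npy')[2]
np.save('bat.npy',b)
o=plan(-12,4,back=.0125,xs=-28)
print(len(o)); json.dump(o,open('plan3.json','w'))
for r in o: print(json.dumps(r),end=', ')
E
```

```text
battery in bay [-72.6   7.1] -13.4
16
[[-2.9, 1.1, 2.3], [-0.001, 0.0, -0.002], 0.6], [[-3.2, -0.2, 2.5], [-0.003, 0.0, -0.004], 0.6], [[-3.3, -0.4, 2.5], [-0.006, 0.0, -0.007], 0.6], [[-3.2, -0.6, 2.5], [-0.008, 0.0, -0.01], 0.6], [[-3.2, -0.8, 2.6], [-0.01, 0.0, -0.013], 0.6], [[-3.2, -0.9, 2.5], [-0.013, 0.0, -0.016], 0.6], [[-3.2, -1.1, 2.5], [-0.015, 0.0, -0.02], 0.6], [[-3.2, -1.3, 2.5], [-0.017, 0.0, -0.022], 0.6], [[-3.2, -1.5, 2.5], [-0.02, 0.0, -0.025], 0.6], [[-3.2, -1.6, 2.4], [-0.022, 0.0, -0.029], 0.6], [[-3.1, -1.8, 2.5], [-0.025, 0.0, -0.031], 0.6], [[-3.2, -0.3, 2.5], [-0.004, 0.0, -0.005], 0.6], [[-3.1, 0.0, 2.5], [0.0, 0.0, 0.0], 0.6], [[-3.2, 0.0, 2.4], [0.0, 0.0, 0.0], 0.6], [[-3.2, 0.0, 2.5], [0.0, 0.0, 0.0], 0.6], [[-0.4, 0.0, 0.4], [0.0, 0.0, 0.0], 0.6],
```

>>> {"name": "carry_out", "arguments": {
  "motion": [
    [[-2.9,0.2,2.3],[-0.001,0.0,-0.002],0.6],
    [[-3.2,-0.2,2.5],[-0.003,0.0,-0.004],0.6],
    [[-3.3,-0.4,2.5],[-0.006,0.0,-0.007],0.6],
    [[-3.2,-0.6,2.5],[-0.008,0.0,-0.01],0.6],
    [[-3.2,-0.8,2.6],[-0.01,0.0,-0.013],0.6],
    [[-3.2,-0.9,2.5],[-0.013,0.0,-0.016],0.6],
    [[-3.2,-1.1,2.5],[-0.015,0.0,-0.02],0.6],
    [[-3.2,-1.3,2.5],[-0.017,0.0,-0.022],0.6],
    [[-3.2,-1.5,2.5],[-0.02,0.0,-0.025],0.6],
    [[-3.2,-1.6,2.4],[-0.022,0.0,-0.029],0.6],
    [[-3.1,-1.8,2.5],[-0.025,0.0,-0.031],0.6],
    [[-3.2,-0.3,2.5],[-0.004,0.0,-0.005],0.6],
    [[0,0,0],[0,0,0],0.6]
  ]
}}

```text
t: 6.7
tool_pos: [0.5324, 0.0425, 0.0214]
eef_rot: [3.141, 0.663, 1.692]
ft_force: [-0.0, 2.8, -0.5]
gripper_width: 0.0513
```

```bash
python3 - <<'E'
from step import *
o=json.load(open('plan3.json'))[:12]; o[0][0][1]=.2
done(o)
E
python3 look.py f 1
python3 -c "
from step import *
zoom('f',285,170,65,50,11)"
```

```text
cmd [0.532  0.0425 0.021 ] [3.141 0.664 1.691]
{'t': np.float64(6.8), 'q': array([ 0.383,  0.392,  1.769, -0.675,  1.26 ,  0.569]), 'tool_pos': array([0.532, 0.043, 0.021]), 'eef_rot': array([3.141, 0.664, 1.69 ]), 'ft_force': array([-1.089,  1.887, -0.483])}
```

View pics/z_f.png

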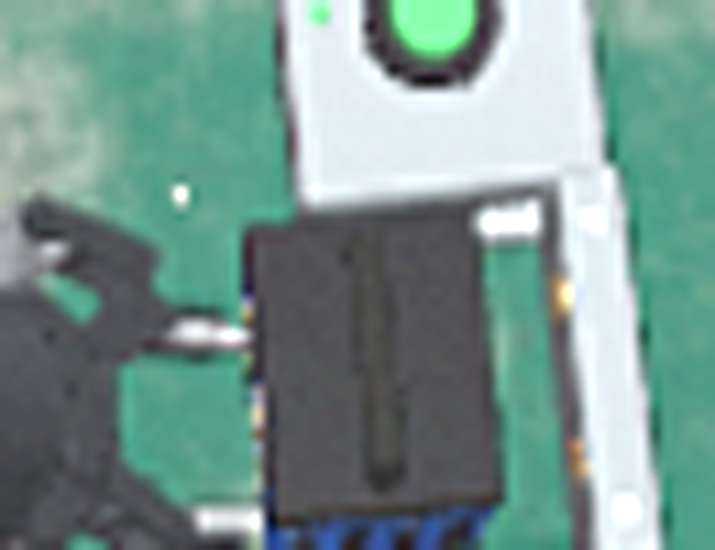

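View pics/side_f.png

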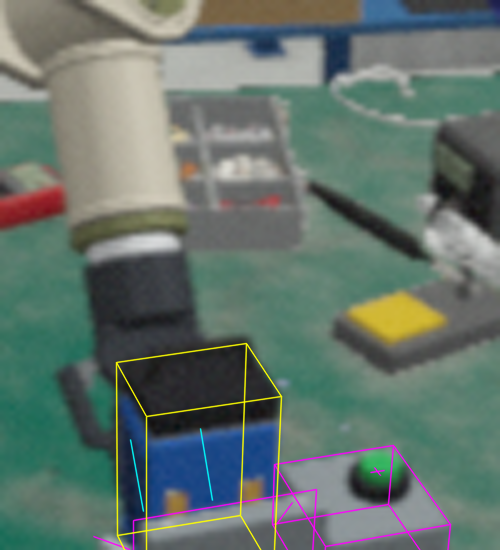

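```bash
python3 - <<'E'
from fitb import *
n=(float('nan'),)*2
b=fitb('f',(285,170),11,[(247,228),(477,208),(500,500),(270,518)],[n,n])
b=np.load('bat.npy');g=np.load('bay.npy');c,s=np.cos(g[2]),np.sin(g[2]);d=b[:2]-g[:2];print([c*d[0]+s*d[1],-s*d[0]+c*d[1]],np.degrees(b[2]-g[2]))
E
```

```text
fit [ 0.5391 -0.0016 -1.4637] res [[-0.4, -0.7], [0.3, -0.5], [0.5, 0.6], [-0.3, 0.6]] pred [ 0.5377 -0.0046 -1.4506]
in bay mm [-27.6   0.8] -0.77
[np.float64(-0.02481508777131332), np.float64(-0.0008587335379020488)] -0.016177660049072368
```

>>> {"name": "carry_out", "arguments": {
  "motion": [
    [[-2.4,0,1.8],[0,0,0],0.6],
    [[-2.4,0,1.8],[0,0,0],0.6],
    [[-2.4,0,1.8],[0,0,0],0.6],
    [[-2.4,0,1.8],[0,0,0],0.6],
    [[-2.4,0,1.8],[0,0,0],0.6],
    [[-2.4,0,1.8],[0,0,0],0.6],
    [[-2.4,0,1.8],[0,0,0],0.6]
  ]
}}

```text
t: 7.38
tool_pos: [0.535, 0.0218, 0.0215]
eef_rot: [3.141, 0.663, 1.691]
ft_force: [-1.0, 4.4, -1.8]
gripper_width: 0.051
```

>>> {"name": "carry_out", "arguments": {
  "motion": [
    [[-0.8,0,0.6],[0,0,0],0.6],
    [[-0.8,0,0.6],[0,0,0],0.6],
    [[-0.8,0,0.6],[0,0,0],0.6]
  ]
}}

```text
t: 7.63
tool_pos: [0.5352, 0.0187, 0.0215]
eef_rot: [-3.142, 0.663, 1.691]
ft_force: [-0.4, 4.2, -1.1]
gripper_width: 0.0514
```

>>> {"name": "carry_out", "arguments": {
  "motion": [
    [[-0.8,0,0.6],[0,0,0],0.6]
  ]
}}

```text
t: 7.72
tool_pos: [0.5353, 0.0177, 0.0216]
eef_rot: [-3.142, 0.664, 1.691]
ft_force: [-0.8, 3.8, -2.1]
gripper_width: 0.0509
```

>>> {"name": "carry_out", "arguments": {
  "motion": [
    [[-0.8,0,0.6],[0,0,0],0.6]
  ]
}}

```text
t: 7.8
tool_pos: [0.5354, 0.0167, 0.0217]
eef_rot: [3.142, 0.664, 1.691]
ft_force: [-1.3, 4.0, -3.3]
gripper_width: 0.0511
```

>>> {"name": "carry_out", "arguments": {
  "motion": [
    [[-0.8,0,0.6],[0,0,0],0.6]
  ]
}}

```text
t: 7.88
tool_pos: [0.5356, 0.0157, 0.0217]
eef_rot: [3.141, 0.664, 1.691]
ft_force: [-0.9, 3.8, -2.0]
gripper_width: 0.0511
```

>>> {"name": "carry_out", "arguments": {
  "motion": [
    [[-0.8,0,0.6],[0,0,0],0.6]
  ]
}}

```text
t: 7.97
tool_pos: [0.5357, 0.0148, 0.0218]
eef_rot: [3.141, 0.664, 1.691]
ft_force: [0.5, 2.9, -3.1]
gripper_width: 0.051
```

>>> {"name": "carry_out", "arguments": {
  "motion": [
    [[-0.8,0,0.6],[0,0,0],0.6]
  ]
}}

```text
t: 8.05
tool_pos: [0.5357, 0.014, 0.0216]
eef_rot: [3.142, 0.663, 1.691]
ft_force: [-2.3, 9.7, -3.1]
gripper_width: 0.0512
```

>>> {"name": "carry_out", "arguments": {
  "motion": [
    [[-0.8,0,0.6],[0,0,0],0.6]
  ]
}}

```text
t: 8.13
tool_pos: [0.5358, 0.0138, 0.0215]
eef_rot: [3.141, 0.662, 1.691]
ft_force: [-6.0, 16.2, 0.2]
gripper_width: 0.0513
```

```bash
python3 - <<'E'
from step import *
z=(0,0,0)
done([[(-3.2*.75,0,1.8),z]]*7+[[(-.8,0,.6),z]]*9)
E
python3 look.py g
python3 -c "
from step import *
zoom('g',285,170,65,50,11)"
```

```text
cmd [0.5356 0.0128 0.0216] [3.141 0.664 1.691]
{'t': np.float64(8.233), 'q': array([ 0.332,  0.369,  1.798, -0.692,  1.228,  0.537]), 'tool_pos': array([0.536, 0.014, 0.022]), 'eef_rot': array([3.141, 0.662, 1.691]), 'ft_force': array([-3.906, 10.689, -1.631])}
```

View pics/z_g.png

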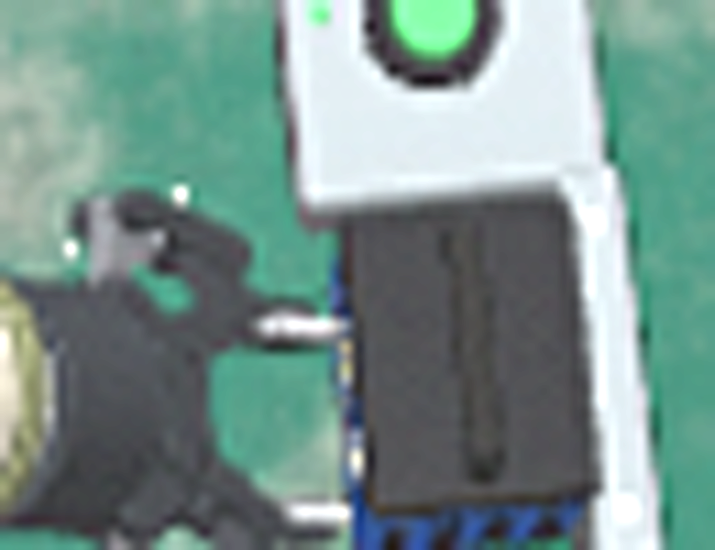

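View pics/side_g.png

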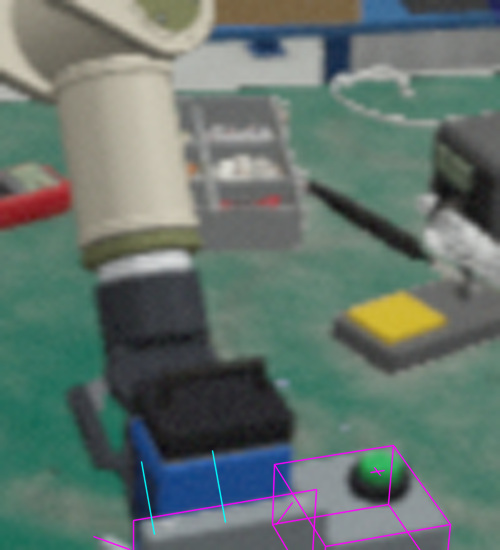

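>>> {"name": "carry_out", "arguments": {
  "motion": [
    [[-0.8,0,0.6],[0,0,0],0.6]
  ]
}}

```text
t: 8.32
tool_pos: [0.5358, 0.0137, 0.0215]
eef_rot: [3.141, 0.661, 1.691]
ft_force: [-8.6, 22.1, 3.1]
gripper_width: 0.0512
```

>>> {"name": "carry_out", "arguments": {
  "motion": [
    [[-0.8,0,0.6],[0,0,0],0.6],
    [[0,0,0],[0,0,0],0.6]
  ]
}}

```text
t: 8.48
tool_pos: [0.5358, 0.0137, 0.0215]
eef_rot: [3.141, 0.659, 1.691]
ft_force: [-9.0, 21.1, 2.0]
gripper_width: 0.0514
```

```bash
python3 - <<'E'
from step import *
z=(0,0,0)
done([[(-.8,0,.6),z]]*2)
E
python3 look.py h
python3 -c "
from step import *
zoom('h',305,175,45,45,13)"
```

```text
cmd [0.5358 0.0108 0.0216] [3.141 0.664 1.691]
{'t': np.float64(8.583), 'q': array([ 0.33 ,  0.367,  1.799, -0.691,  1.225,  0.535]), 'tool_pos': array([0.536, 0.014, 0.021]), 'eef_rot': array([3.141, 0.659, 1.691]), 'ft_force': array([-9.007, 21.727,  2.357])}
```

View pics/z_h.png

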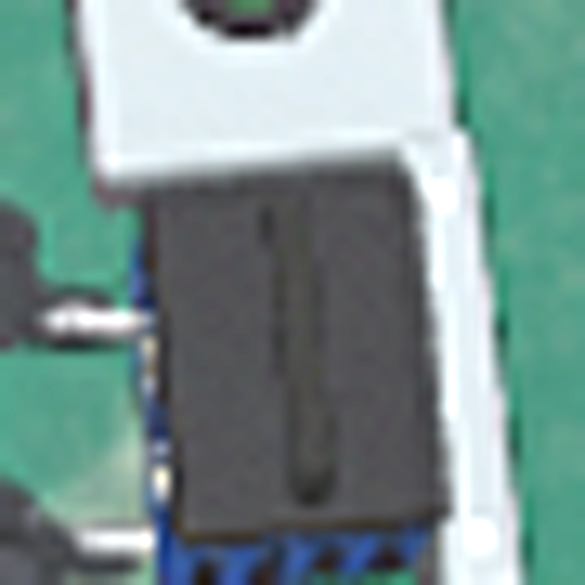

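```bash
python3 - <<'E'
from fitb import *
n=(float('nan'),)*2
b=fitb('h',(305,175),13,[(152,190),(405,160),(447,515),(178,533)],[n,n])
from cmd import *
from plant import *
g=np.load('bay.npy')
c,s=np.cos(g[2]),np.sin(g[2]);X=np.array([c,s,0]);Y=np.array([-s,c,0])
p,Rr=load(); m=sense()['tool_pos']; print('tcp in bay',(m[:2]-g[:2])@X[:2],(m[:2]-g[:2])@Y[:2])
btn=np.r_[g[:2],0]+X*.005+Y*.118; print('button',btn)
_,R1=pose(0,0,g[2],lean=0.0)
t=np.r_[btn[:2],.20]
pb=p-X*.045
o=[]
def add(p0,R0,p1,R1_,n,h):
    P,Q=p0,R0
    rv=(R0.inv()*R1_).as_rotvec()
    for i in range(n):
        f=1/(n-i)
        sh=(Q.inv().apply((p1-P)*f)*1000).round(0)+0.; r=((Q.inv()*R1_).as_rotvec()*f).round(3)+0.
        o.append([sh.tolist(),r.tolist(),h]); P=P+Q.apply(sh)/1000; Q=Q*R.from_rotvec(r)
    return P,Q
P,Q=add(p,Rr,pb,Rr,5,.6)
up=pb.copy(); up[2]=.23; P,Q=add(P,Q,up,Rr,8,0.0)
P,Q=add(P,Q,t+[0,0,.03],R1,14,0.0)
print(P,Q.as_euler('xyz'),len(o))
for r in o: print(json.dumps(r),end=', ')
json.dump(o,open('plan4.json','w'))
E
```

```text
fit [ 0.5437 -0.0297 -1.4506] res [[-1.1, -0.6], [1.0, -0.2], [0.6, 0.1], [-0.5, 0.7]] pred [ 0.5415 -0.0364 -1.4506]
in bay mm [0.8 2.1] -0.02
tcp in bay -0.04320532036911986 -0.0005281246177253314
button [ 0.6592858  -0.01992261  0.        ]
[ 0.65932319 -0.01983844  0.22994977] [ 3.14118274e+00 -4.40696277e-04  1.69101594e+00] 27
[[7.0, 0.0, -6.0], [0.0, 0.0, 0.0], 0.6], [[7.0, 0.0, -5.0], [0.0, 0.0, 0.0], 0.6], [[7.0, 0.0, -6.0], [0.0, 0.0, 0.0], 0.6], [[7.0, 0.0, -5.0], [0.0, 0.0, 0.0], 0.6], [[7.0, 0.0, -6.0], [0.0, 0.0, 0.0], 0.6], [[-16.0, 0.0, -20.0], [0.0, 0.0, 0.0], 0.0], [[-16.0, 0.0, -21.0], [0.0, 0.0, 0.0], 0.0], [[-16.0, 0.0, -20.0], [0.0, 0.0, 0.0], 0.0], [[-16.0, 0.0, -21.0], [0.0, 0.0, 0.0], 0.0], [[-16.0, 0.0, -20.0], [0.0, 0.0, 0.0], 0.0], [[-16.0, 0.0, -21.0], [0.0, 0.0, 0.0], 0.0], [[-16.0, 0.0, -20.0], [0.0, 0.0, 0.0], 0.0], [[-16.0, 0.0, -21.0], [0.0, 0.0, 0.0], 0.0], [[-5.0, 8.0, 4.0], [0.0, 0.047, 0.0], 0.0], [[-5.0, 9.0, 4.0], [0.0, 0.047, 0.0], 0.0], [[-5.0, 8.0, 3.0], [0.0, 0.047, 0.0], 0.0], [[-6.0, 9.0, 3.0], [0.0, 0.048, 0.0], 0.0], [[-6.0, 8.0, 3.0], [0.0, 0.047, 0.0], 0.0], [[-6.0, 9.0, 3.0], [0.0, 0.048, 0.0], 0.0], [[-6.0, 8.0, 2.0], [0.0, 0.047, 0.0], 0.0], [[-6.0, 9.0, 2.0], [0.0, 0.048, 0.0], 0.0], [[-6.0, 8.0, 2.0], [0.0, 0.047, 0.0], 0.0], [[-6.0, 9.0, 2.0], [0.0, 0.048, 0.0], 0.0], [[-6.0, 8.0, 1.0], [0.0, 0.047, 0.0], 0.0], [[-7.0, 9.0, 1.0], [0.0, 0.048, 0.0], 0.0], [[-7.0, 8.0, 1.0], [0.0, 0.047, 0.0], 0.0], [[-6.0, 9.0, 0.0], [0.0, 0.048, 0.0], 0.0],
```

>>> {"name": "carry_out", "arguments": {
  "motion": [
    [[4,0,-3],[0,0,0],0.6],
    [[7,0,-5],[0,0,0],0.6],
    [[8,0,-6],[0,0,0],0.6],
    [[8,0,-6],[0,0,0],0.6],
    [[8,0,-6],[0,0,0],0.6],
    [[-16,0,-20],[0,0,0],0],
    [[-16,0,-21],[0,0,0],0],
    [[-16,0,-20],[0,0,0],0],
    [[-16,0,-21],[0,0,0],0],
    [[-16,0,-20],[0,0,0],0],
    [[-16,0,-21],[0,0,0],0],
    [[-16,0,-20],[0,0,0],0],
    [[-16,0,-21],[0,0,0],0]
  ]
}}

```text
t: 9.67
tool_pos: [0.5307, 0.0548, 0.2302]
eef_rot: [3.141, 0.664, 1.691]
ft_force: [0.6, -0.6, -0.1]
gripper_width: -0.0001
```

>>> {"name": "carry_out", "arguments": {
  "motion": [
    [[-5,8,4],[0,0.047,0],0],
    [[-5,9,4],[0,0.047,0],0],
    [[-5,8,3],[0,0.047,0],0],
    [[-6,9,3],[0,0.048,0],0],
    [[-6,8,3],[0,0.047,0],0],
    [[-6,9,3],[0,0.048,0],0],
    [[-6,8,2],[0,0.047,0],0],
    [[-6,9,2],[0,0.048,0],0],
    [[-6,8,2],[0,0.047,0],0],
    [[-6,9,2],[0,0.048,0],0],
    [[-6,8,1],[0,0.047,0],0],
    [[-7,9,1],[0,0.048,0],0],
    [[-7,8,1],[0,0.047,0],0],
    [[-6,9,0],[0,0.048,0],0],
    [[0,0,0],[0,0,0],0]
  ]
}}

```text
t: 10.92
tool_pos: [0.661, -0.0229, 0.2284]
eef_rot: [3.141, -0.002, 1.689]
ft_force: [1.0, -0.4, -0.3]
gripper_width: -0.0001
```

```bash
python3 - <<'E'
from step import *
o=json.load(open('plan4.json'));
for i,a in enumerate([(4,0,-3),(7,0,-5),(8,0,-6),(8,0,-6),(8,0,-6)]): o[i][0]=list(a)
p,Rr=apply(o);print(p,Rr.as_euler('xyz'))
E
python3 look.py i
```

```text
[ 0.65947157 -0.02106133  0.22837416] [ 3.14118274e+00 -4.40696277e-04  1.69101594e+00]
{'t': np.float64(11.017), 'q': array([-0.11 ,  0.299,  1.321, -0.   ,  1.522, -0.229]), 'tool_pos': array([ 0.66 , -0.021,  0.228]), 'eef_rot': array([-3.141,  0.   ,  1.69 ]), 'ft_force': array([ 0.136,  0.15 , -0.263])}
```

View pics/top_i.png

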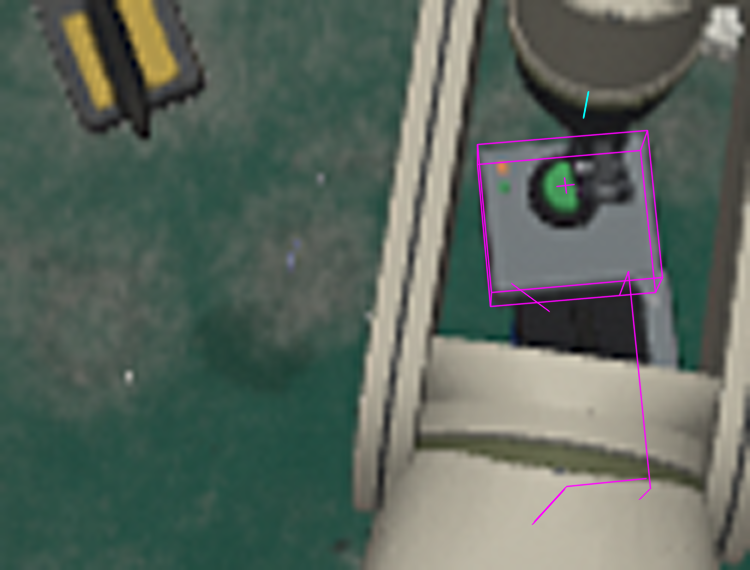

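View pics/side_i.png

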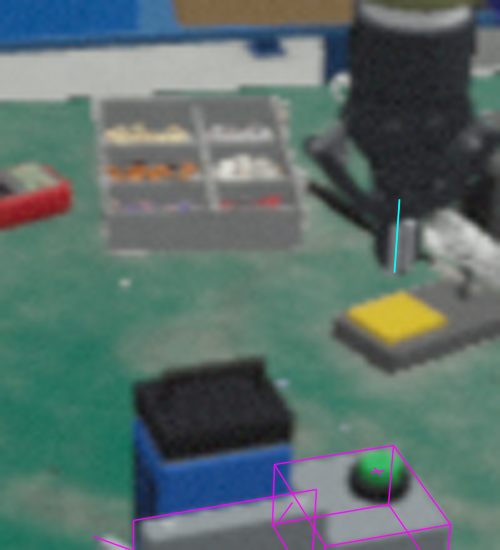

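>>> {"name": "carry_out", "arguments": {
  "motion": [
    [[0,0,20],[0,0,0],0],
    [[0,0,20],[0,0,0],0],
    [[0,0,20],[0,0,0],0],
    [[0,0,20],[0,0,0],0],
    [[0,0,20],[0,0,0],0],
    [[0,0,20],[0,0,0],0],
    [[0,0,0],[0,0,0],0]
  ]
}}

```text
t: 11.6
tool_pos: [0.6563, -0.0191, 0.1033]
eef_rot: [-3.134, -0.001, 1.693]
ft_force: [-0.8, -0.0, -1.8]
gripper_width: 0.0003
```

```bash
python3 - <<'E'
from step import *
p,Rr=apply([[(0,0,20),(0,0,0)]]*6);print(p)
E
python3 look.py j
python3 - <<'E'
from ov import *
for n,(x0,y0,w,h) in dict(top=(295,140,55,55),side=(330,170,55,55)).items():
    s=pickle.load(open(f'pics/{n}_j.pkl','rb'))
    c=cv2.resize(s['image'][y0:y0+h,x0:x0+w,::-1],None,fx=7,fy=7,interpolation=cv2.INTER_CUBIC)
    cv2.imwrite(f'pics/zz{n}.png',c)
a=cv2.imread('pics/zztop.png');b=cv2.imread('pics/zzside.png');cv2.imwrite('pics/zzj.png',cv2.convertScaleAbs(np.hstack([a,b]),alpha=1.5,beta=20))
E
```

```text
[ 0.65951406 -0.02100292  0.10837418]
{'t': np.float64(11.7), 'q': array([-0.108,  0.383,  1.442, -0.   ,  1.319, -0.229]), 'tool_pos': array([ 0.659, -0.02 ,  0.108]), 'eef_rot': array([-3.14 , -0.   ,  1.693]), 'ft_force': array([0.136, 0.031, 0.6  ])}
```

View pics/zzj.png

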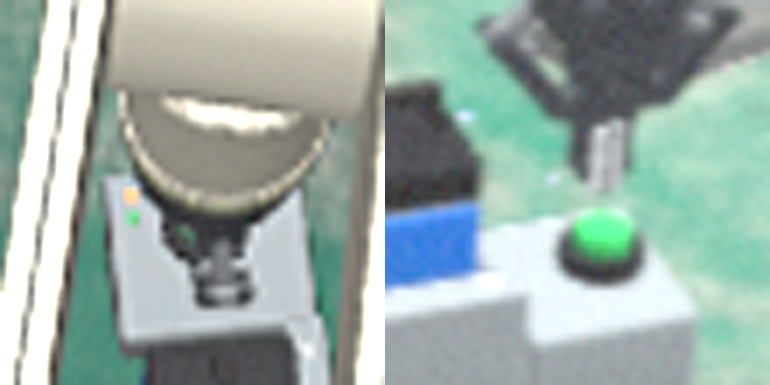

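View pics/side_j.png

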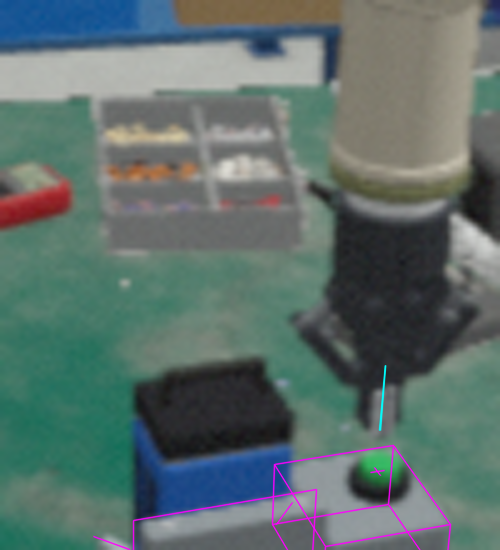

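>>> {"name": "carry_out", "arguments": {
  "motion": [
    [[0,1,6],[0,0,0],0],
    [[0,0,6],[0,0,0],0],
    [[0,0,6],[0,0,0],0],
    [[0,0,2],[0,0,0],0],
    [[0,0,2],[0,0,0],0]
  ]
}}

```text
t: 12.12
tool_pos: [0.6608, -0.0208, 0.0863]
eef_rot: [-3.141, -0.0, 1.691]
ft_force: [-0.1, -0.5, 0.1]
gripper_width: 0.0002
```

>>> {"name": "carry_out", "arguments": {
  "motion": [
    [[0,0,2],[0,0,0],0],
    [[0,0,2],[0,0,0],0]
  ]
}}

```text
t: 12.28
tool_pos: [0.6612, -0.0208, 0.0827]
eef_rot: [3.141, -0.0, 1.691]
ft_force: [-1.0, -0.9, 1.2]
gripper_width: -0.0
```

>>> {"name": "carry_out", "arguments": {
  "motion": [
    [[0,0,2],[0,0,0],0]
  ]
}}

```text
t: 12.37
tool_pos: [0.6612, -0.0209, 0.0808]
eef_rot: [3.141, -0.0, 1.691]
ft_force: [-1.0, -0.4, 1.8]
gripper_width: -0.0003
```

>>> {"name": "carry_out", "arguments": {
  "motion": [
    [[0,0,1.5],[0,0,0],0]
  ]
}}

```text
t: 12.45
tool_pos: [0.6612, -0.0208, 0.0793]
eef_rot: [3.141, -0.0, 1.691]
ft_force: [-0.7, 0.5, 2.2]
gripper_width: 0.0003
```

>>> {"name": "carry_out", "arguments": {
  "motion": [
    [[0,0,1.5],[0,0,0],0]
  ]
}}

```text
t: 12.53
tool_pos: [0.6611, -0.0208, 0.0779]
eef_rot: [3.141, -0.0, 1.691]
ft_force: [-2.4, -0.5, 3.4]
gripper_width: -0.0001
```

>>> {"name": "carry_out", "arguments": {
  "motion": [
    [[0,0,1],[0,0,0],0]
  ]
}}

```text
t: 12.62
tool_pos: [0.6612, -0.0208, 0.077]
eef_rot: [3.141, -0.0, 1.691]
ft_force: [-2.9, -0.4, 9.7]
gripper_width: 0.0002
```

>>> {"name": "carry_out", "arguments": {
  "motion": [
    [[0,0,1],[0,0,0],0]
  ]
}}

```text
t: 12.7
tool_pos: [0.6613, -0.0208, 0.0769]
eef_rot: [3.141, -0.0, 1.691]
ft_force: [-6.2, -0.3, 15.5]
gripper_width: -0.0
```

>>> {"name": "carry_out", "arguments": {
  "motion": [
    [[0,0,0.5],[0,0,0],0],
    [[0,0,0],[0,0,0],0],
    [[0,0,0],[0,0,0],0]
  ]
}}

```text
t: 12.95
tool_pos: [0.6613, -0.0208, 0.0769]
eef_rot: [3.141, -0.0, 1.691]
ft_force: [-7.8, -0.2, 12.1]
gripper_width: 0.0001
```

```bash
python3 look.py k
python3 - <<'E'
from ov import *
s=pickle.load(open('pics/side_k.pkl','rb'))
x0,y0,w,h=330,170,60,50
cv2.imwrite('pics/zk.png',cv2.resize(s['image'][y0:y0+h,x0:x0+w,::-1],None,fx=9,fy=9,interpolation=cv2.INTER_CUBIC))
E
```

```text
{'t': np.float64(13.05), 'q': array([-0.109,  0.418,  1.457,  0.   ,  1.265, -0.23 ]), 'tool_pos': array([ 0.661, -0.021,  0.077]), 'eef_rot': array([ 3.141, -0.   ,  1.691]), 'ft_force': array([-7.09 ,  0.227, 12.939])}
```

View pics/zk.png

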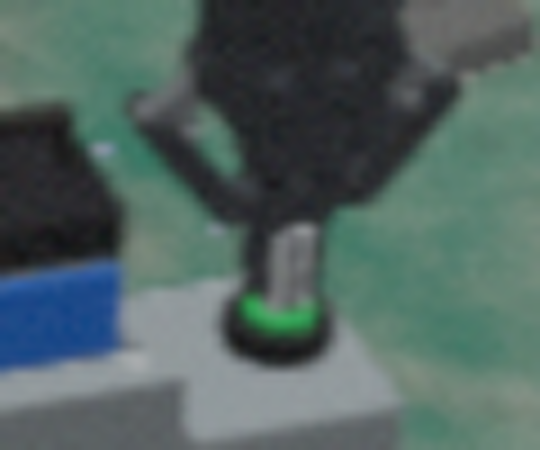

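The fingertip is centred on the button, at zoomed (285,310), and the button is down against its hard stop. I'll let go and retreat.

>>> {"name": "carry_out", "arguments": {
  "motion": [
    [[0,0,-3],[0,0,0],0],
    [[0,0,-8],[0,0,0],0],
    [[0,0,-20],[0,0,0],0],
    [[0,0,-20],[0,0,0],0],
    [[0,0,-20],[0,0,0],0],
    [[0,0,-20],[0,0,0],0],
    [[0,0,-20],[0,0,0],0],
    [[0,0,-20],[0,0,0],0],
    [[0,20,-10],[0,0,0],0],
    [[-20,20,0],[0,0,0],0],
    [[-30,20,0],[0,0,0],0],
    [[30,0,0],[0,0,0],0],
    [[30,0,0],[0,0,0],0],
    [[30,0,0],[0,0,0],0],
    [[30,0,0],[0,0,0],0],
    [[30,0,0],[0,0,0],0],
    [[30,0,0],[0,0,0],0],
    [[30,0,0],[0,0,0],0],
    [[30,0,0],[0,0,0],0],
    [[0,0,0],[0,0,0],0]
  ]
}}

```text
t: 14.72
tool_pos: [0.6963, 0.1813, 0.2163]
eef_rot: [3.141, -0.003, 1.696]
ft_force: [-0.1, -0.0, 0.0]
gripper_width: -0.0004
```

```bash
python3 look.py l
python3 - <<'E'
from ov import *
a=[]
for n,(x0,y0,w,h) in dict(top=(300,155,50,80),side=(300,170,80,80)).items():
    s=pickle.load(open(f'pics/{n}_l.pkl','rb'))
    cv2.imwrite(f'pics/full_{n}.png',s['image'][:,:,::-1])
    a.append(cv2.resize(s['image'][y0:y0+h,x0:x0+w,::-1],None,fx=6,fy=6,interpolation=cv2.INTER_CUBIC))
cv2.imwrite('pics/zl.png',cv2.convertScaleAbs(np.hstack(a),alpha=1.5,beta=10))
E
```

```text
{'t': np.float64(14.817), 'q': array([0.177, 0.467, 1.133, 0.   , 1.541, 0.054]), 'tool_pos': array([0.697, 0.177, 0.216]), 'eef_rot': array([ 3.141, -0.   ,  1.694]), 'ft_force': array([ 0.812, -0.183,  0.488])}
```

View pics/zl.png

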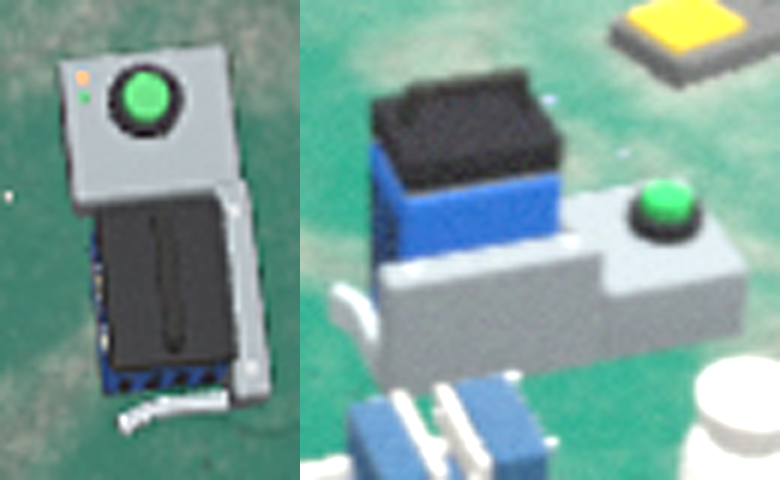

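View pics/full_top.png

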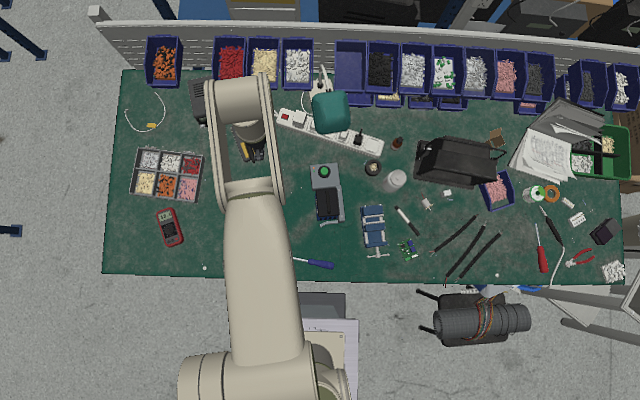

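```bash
python3 - <<'E'
from fitb import *
n=(float('nan'),)*2
b=fitb('l',(300,155),6,[(97,208),(222,198),(237,359),(110,367)],[n,(104,392)])
from plant import *
print(close_job())
E
```

```text
fit [ 0.5428 -0.0302 -1.4627] res [[-0.3, -0.5], [0.4, -0.5], [0.4, 0.2], [-0.2, 0.6], [-0.3, 0.2]] pred [ 0.5415 -0.0364 -1.4506]
in bay mm [1.2 1.1] -0.71
the job is handed in; nothing more can be done
None
```

I pushed the battery into the charging bay and against the back stop, then pressed the green button fully down and let go. I handed the job in at about 15 s; the hand-in reports no verdict.

- **Push:** I used two fingertips about 20 mm above the bench, with the gripper leaned back 38°. The battery stayed upright throughout. Against the stop the push force rose from about 4 N to 22 N and the gripper stopped moving forward, so the battery is home.
- **Battery position:** A last picture after retreating puts the battery about 1 mm from home along both bay axes. It is turned by 0.7° or less (the picture taken while pushing gave 0.0°). Both are within my measuring error of a few millimetres and about 1°.
- **Button:** The fingertip pressed through about 6 mm of travel to a hard stop at about 15 N. It springs back up and looks raised in the last pictures.
- **Other items:** The bystander items I could see in the last top view looked unmoved. I did not measure them, and the arm hid a little of the bench.
- **Disagreements:**
  - The side camera was off by about 1 pixel against the top camera.
  - The top camera was off by about 2 mm against the arm. I corrected for that.
  - The fingertips touched the battery's face about 8 mm ahead of the TCP, where I had expected 14 mm.

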